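Refit the washed grease filter in a table-top extractor

TASK

Put the washed grease filter back into the table-top extractor: press the release tab on its front inward so that the intake grille springs ajar, swing the grille fully up until it stays open by itself, and lay the filter gently and flat in its seat with the grip towards the tab. Then swing the grille down again and press it home until the catch snaps, and leave the bowl, salt shaker and oil bottle where they stand.

Things in the scene. Friction and masses are not known exactly. Their poses are not given: they have to be found in the camera images.
- extractor: White table-top fume extractor, a low fixed box 226 x 216 mm, 88 mm high. Origin at its underside; x to its back, y left, z up. In this frame (mm, used below): front face x = -118 with wall top z = 78, rear face x = 108, sides y = +-108. The front, with the tab and a small black knob (y = -80, z = 46, sticks out 10), faces roughly the robot.
- cover_hinge (a point): Middle of the grille's hinge line: x = 90, y = 0, z = 80 in the extractor's frame; the line runs along the extractor's y. Axes as the extractor's.
- cover (a joint): Angle of the grille, rad: 0 to 0.01 shut and latched; about 0.22 ajar, lifted by two spring plungers; 1.72 fully open at its stop, leaning back past upright, kept there by its weight. The hinge is damped: let go well before upright (below 1.2), it sinks in about a second to ajar. Shutting it from ajar takes about 5 N down on the front edge, to its stop 2 mm below 0; it snaps.
- cover_edge (a point): Middle of the free front edge of the grey louvred grille: a plate 212 mm from hinge to edge, 194 wide, 8 thick, 0.16 kg, underside level with the hinge line when shut. Shut, it overhangs the front wall by 4 mm; ajar, it stands 46 mm higher with a gap below for fingertips. x: along the plate to the hinge; z: out of its outer face. Below it: a keeper lug 28 deep, 36 wide, 14 mm behind the edge.
- cover_rib (a point): Lower edge of a rib under the grille, 62 mm from the hinge, 24 mm deep, 120 mm wide. With the grille shut it clears the filter but hits the filter's grip if the filter lies the wrong way round.
- tab (a joint): Travel of the release tab, m: 0 home, 0.008 pressed in to its stop. A spring pushes it back (2.7 N at 0, 6.3 N at the stop). The shut grille comes free at about 0.004.
- tab_face (a point): Middle of the outer face of the release tab, a ribbed grey paddle 50 mm wide, 32 mm high, standing 12 mm out of the middle of the extractor's front, its middle at z = 46. It is pressed inward, along the extractor's +x.
- filter_seat (a point): Middle of the ledge inside the extractor that carries the filter: x = -4, y = 0, z = 36, axes as the extractor's. The seat is 128 mm (x) by 158 mm (y): 4 mm to spare all round the filter. Guide walls 18 mm high with sloped lead-ins; open above when the grille is open. The tab's catch stands inside the front wall from x = -103 to -88, up to z = 70, 30 mm wide.
- grease_filter: Aluminium mesh grease filter, a flat frame 120 mm (x) by 150 mm (y), 14 mm thick, about 0.18 kg, lying face up on the worktop left or right of the extractor. Origin at the middle of its underside, z up. Its arched grip stands near one long side, at x = -30. Rightly placed, its origin is on the filter seat and its axes agree with the extractor's: the grip on the tab's side.
- filter_grip (a point): Middle of the filter's grip, 25 mm above the filter's underside: a bar 70 mm long along the filter's y, 10 mm thick along x, its top 36 mm above the underside (22 mm above the frame). To be pinched from above across its thickness. Axes as the filter's.
- salad_bowl: Brown paper salad bowl with clear lid, 153 mm across, 58 mm high, on the other side of the extractor from the filter; a bystander. Origin at the middle of its underside.
- salt_shaker: Glass salt shaker, 44 mm across, 90 mm high, behind on the left; a bystander. Origin at the middle of its underside.
- oil_bottle: Clear oil bottle with yellow cap, 60 mm across, 215 mm high, behind on the right; a bystander. Origin at the middle of its underside.
Not all that is in view belongs to the job. Of the things that look like the grease_filter, the larger one is meant.

How it is judged:
By the outcome, as a careful person would: the job done as asked, in the order asked, and still so for the second after the job is handed in, with the robot touching nothing.
It also fails if it takes over 72 s, if anything falls off the work surface, if the arm or the gripper's body presses on something with over 40 N, if the wrist force passes 120 N, or if a joint passes its speed limit or range.

ROBOT

A 7-joint arm with a two-finger parallel gripper is mounted at the origin on a cart in front of the work surface, level with it; the furniture and walls round the work are solid. World frame = base frame: x ahead of the robot, y to its left, z up, the work surface at z = 0. Lengths are in mm, angles in rad, forces in N, time in s.
With the tool pointing down it reaches from about 350 to 775 mm from the base axis. Payload 3.1 kg.
Tool frame: the origin (TCP) lies at the centre of the arm's flange, where the gripper is bolted on; the fingertips stand 173 mm ahead of it and the grasp point (between the pads) lies 155 mm ahead of it; z points along the fingers, y is the line along which they close (so a half turn about z gives the same grasp; the last joint's range is limited). The gripper opens to 85 mm and grips with 20 to 120 N. Pads are 22 mm wide; open, the fingers measure 114 mm over their backs; the gripper's body (76 mm by 85 mm) begins 54 mm behind the grasp point. The pads swing forward as they close: fully open they stand 13 mm farther back than shut.
Start: joints at [1.169, 0.311, 0.014, 1.512, -0.004, 1.319, -0.027], TCP at [193.683, -514.781, 404.704] pointing down, gripper open.
Joint ranges: [-2.7, 2.7], [-0.3, 1.91], [-1.27, 1.3], [0.12, 2.57], [-1.44, 4.58], [0.2, 2.03], [-3.05, 3.05]. Speed limits (rad/s): [2.79, 2.79, 3.14, 3.14, 3.14, 3.14, 3.14].

INTERFACE

Orientations are given as a unit quaternion [x, y, z, w].
In Python, from bench import robot, get_image, camera_info, ticket gives the robot as it stands. The module is installed in compiled form; this text tells all that it offers.
- The arm moves only by the tool move_arm, never from a script. Its argument "commands" is a list that holds one entry, the list of rows, each a list of 4 numbers: the shift along the tool's x, y, z scaled (see below), then the turn about the tool's z scaled (see below). In form: [[[dx, dy, dz, twist], ...]]. A call has 1 to 5 rows; each row is the pose to reach, as a shift and turn from the pose commanded when the call began, along the tool's axes at that moment, turning the shorter way round; what a row does not reach only later rows make up. The controller multiplies each number of a shift by 10 cm and each number of a turn by 180 degrees. A row lasts 1/12 s, in which the tool goes at most 41.7 mm and 7.16 degrees, less where a joint would pass 70% of its speed; a pose out of reach is approached as far as the arm can. A call with a number of a shift or a turn outside -1 to 1 is refused whole. A call with a gripper value outside its range is refused whole. "claw" is the finger opening in mm, from 0 to 85.4, set as the call begins (left out, the last holds). The fingers move at their own pace and stop on an object; "newtons" is the grip in N (left out, the last holds). Time passes only in rows, so rows that repeat a pose let the fingers close. It gives the time, the measured TCP pose, the force, the opening and the grip force at its end, in the units of the state.
- robot.observe(): the state, without advancing time (a new reading comes with each control period).
- get_image(name): name is "scene" or "top" or "wrist"; returns the picture (400x640x3 uint8, red, green, blue); there is no depth.
- camera_info(name): a dict with "mtx" (3x3 intrinsics, pixels), "cam_to_world" (4x4, takes a point from camera to world coordinates); the wrist camera has in their place "hand_eye" (4x4, takes a point from camera to tool coordinates, whose origin is the TCP and whose axes are the flange's). Camera axes: x right, y up, looking along -z (the intrinsics and any distortion apply to the point x, -y, -z); pixel columns grow to the right and rows downward; lengths in mm; the calibration is good to about 2 mm. The wrist camera is an equidistant fisheye: a pixel r from the principal point sees the ray r / f radians off the axis. A picture is of the moment at which its call begins: read the wrist's pose just before it. camera_info takes no time and is no camera call.
- ticket.sign_off(): hands the job in; it is judged then, once.
The state is a dict: "time": time; "joints": joint angles; "qd": joint speeds; "joint_torque": joint torques, N m; "tool_pos": TCP position; "tcp_rot": TCP orientation; "wrist_force": force on the tool from outside, world axes, zero at the start; "torque": the same for the moment, N m; "gripper_width": finger opening in mm; "gripper_force": force on a finger pad.
Only numpy, scipy, OpenCV 4.12 (cv2) and the standard library are available. Lean on these libraries where they do the work, as an engineer would, in place of code of your own. Each camera call takes 0.05 s, during which the arm holds its last target. There are 200 camera calls.

## Working session

There is one attempt and no reset: what is moved stays moved. The work goes in short steps, Python scripts to look and compute and a tool call to move; the robot and the scene stay as the last step left them, time stands still between calls to the robot, and variables do not carry over. Pictures are saved under pics/ and viewed, at most 10 in all, crops included, and the job is handed in when it is done.

Besides the shell and the picture viewer there is one more tool, called after "Call:" by a JSON object that holds its "fn" and its "kwargs", one argument or row to a line. move_arm: Moves the arm, as the interface text tells. Its arguments: {"type":"object","properties":{"commands":{"type":"array","items":{"type":"array","items":{"type":"array","items":{"type":"number"}}}},"claw":{"type":"number"},"newtons":{"type":"number"}},"required":["commands"]}

```bash
mkdir -p pics; python3 - <<'E'
from bench import robot,get_image,camera_info
import cv2,numpy as np
np.set_printoptions(precision=4,suppress=True)
for n in ["scene","top"]:
    im=get_image(n); cv2.imwrite(f"pics/{n}0.png",im[:,:,::-1])
    c=camera_info(n); print(n,{k:(np.array(v).tolist() if not isinstance(v,str) else v) for k,v in c.items()})
print(camera_info("wrist")); s=robot.observe();print(s)
E
```

```text
scene {'mtx': [[399.9130251151897, 0.0, 320.55892302881193], [0.0, 399.9130251151897, 195.64798885511124], [0.0, 0.0, 1.0]], 'cam_to_world': [[-0.4330431474865275, 0.3604087283368863, -0.8261835031962025, -428.24486259634415], [-0.9012268699665419, -0.18963640626318767, 0.3896513342334306, 642.5429174138831], [-0.016240728594216925, 0.9133146128022761, 0.4069307763939185, 586.8683298858175], [0.0, 0.0, 0.0, 1.0]]}
top {'mtx': [[446.7368377076995, 0.0, 320.29510075240603], [0.0, 446.7368377076995, 204.5337559863284], [0.0, 0.0, 1.0]], 'cam_to_world': [[0.01309642309890818, 0.9828620466053275, -0.18387680942631593, 304.55002479736225], [-0.9999141785008667, 0.012809549520460446, -0.0027479217637556633, 138.43328310283238], [-0.00034544891262558235, 0.1838970167889359, 0.9829454551912731, 1551.821005789147], [0.0, 0.0, 0.0, 1.0]]}
{'mtx': array([[309.7069,   0.    , 319.0288],
       [  0.    , 309.7069, 200.9955],
       [  0.    ,   0.    ,   1.    ]]), 'hand_eye': array([[ 0.0004,  0.9451,  0.3267, 84.392 ],
       [ 1.    , -0.0004,  0.0001, -0.5665],
       [ 0.0002,  0.3267, -0.9451, 30.5261],
       [ 0.    ,  0.    ,  0.    ,  1.    ]])}
{'time': 0.1, 'joints': array([ 1.1693,  0.3117,  0.014 ,  1.5129, -0.0044,  1.3192, -0.0272]), 'qd': array([-0.0013, -0.0014, -0.0008, -0.0033, -0.0004, -0.0019, -0.0002]), 'joint_torque': array([  0.0004, -38.0857,   0.1466, -23.1244,   0.0123,   0.0081,
         0.    ]), 'tool_pos': array([ 193.5807, -514.5157,  403.7447]), 'tcp_rot': array([ 0.9839,  0.179 , -0.0002, -0.001 ]), 'wrist_force': array([ 0.6979, -0.4937,  0.5251]), 'torque': array([0.0079, 0.0647, 0.0108]), 'gripper_force': 0.0, 'gripper_width': 85.7150792674474}
```

View pics/top0.png

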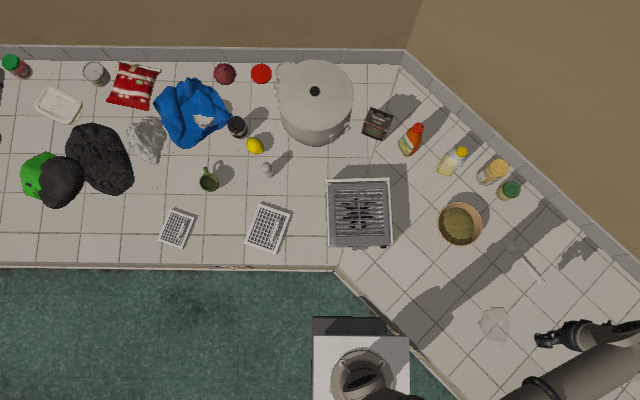

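View pics/scene0.png

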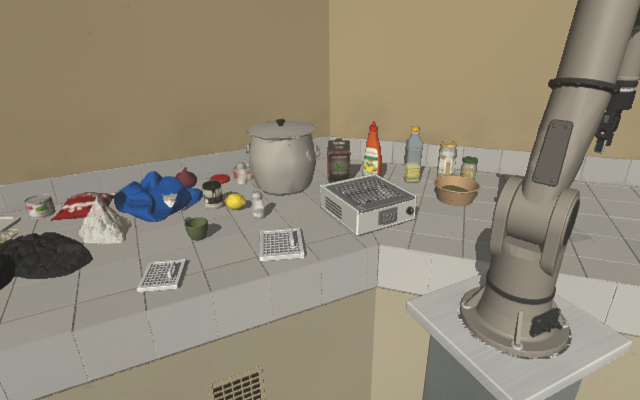

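The top view shows the extractor at about (360,212), the large filter at (268,229), the smaller decoy at (177,229) and the bowl at (460,224). I'll enlarge the extractor and filter area for exact corners.

```bash
python3 - <<'E'
import cv2,numpy as np
a=cv2.imread("pics/top0.png")[165:265,235:405]; a=cv2.resize(a,None,fx=4.7,fy=4.7,interpolation=cv2.INTER_CUBIC)
b=cv2.imread("pics/scene0.png")[165:275,250:425]; b=cv2.resize(b,None,fx=4.5,fy=4.5,interpolation=cv2.INTER_CUBIC)
cv2.imwrite("pics/c1.png",a);cv2.imwrite("pics/c2.png",b);print(a.shape,b.shape)
E
```

```text
(470, 799, 3) (495, 788, 3)
```

View pics/c1.png

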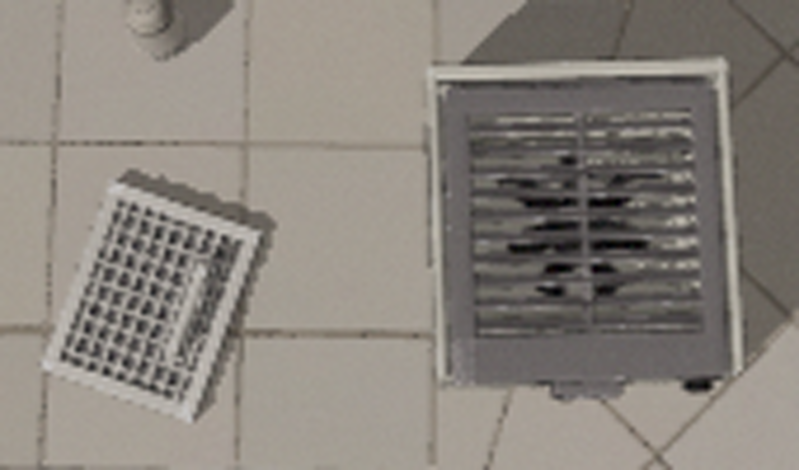

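View pics/c2.png

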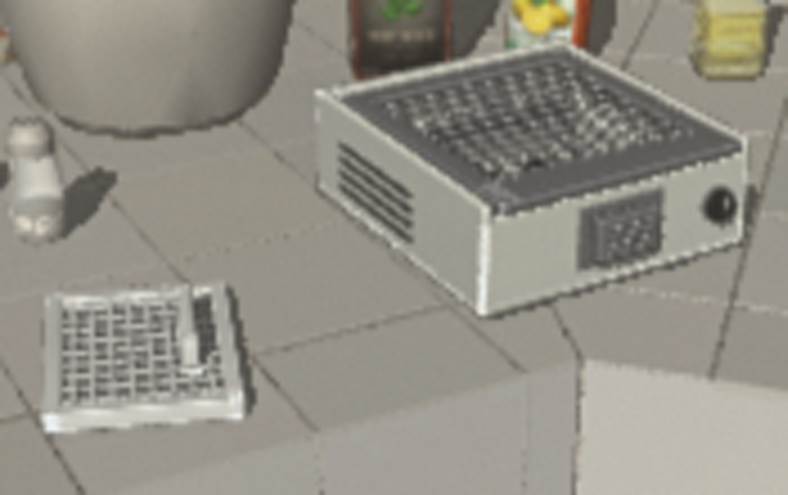

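```bash
cat > fit.py <<'E'
import numpy as np
from scipy.optimize import least_squares
from bench import camera_info
C={n:camera_info(n) for n in("top","scene")}
def proj(n,P):
    M=np.linalg.inv(C[n]["cam_to_world"]); K=C[n]["mtx"]
    p=(M[:3,:3]@np.asarray(P,float).T).T+M[:3,3]; p=p*[1,-1,-1]
    q=(K@p.T).T; return q[:,:2]/q[:,2:]
def T(p,L):
    L=np.asarray(L,float); c,s=np.cos(p[2]),np.sin(p[2])
    return np.c_[p[0]+c*L[:,0]-s*L[:,1],p[1]+s*L[:,0]+c*L[:,1],L[:,2]]
def fit(obs,x0,biasw=1):
    f=lambda p:np.concatenate([(proj(n,T(p,L))-U).ravel() for n,L,U in obs])
    r=least_squares(f,x0,loss="soft_l1"); return r.x,r.fun
def cr(U,s,o): return (np.array(U)+.5)/s-.5+np.array(o)
t=lambda U:cr(U,4.7,(235,165)); s=lambda U:cr(U,4.5,(250,165))
E
python3 - <<'E'
from fit import *
np.set_printoptions(precision=2,suppress=True)
F=[[60,75,14],[60,-75,14],[-60,-75,14],[-60,75,14]]
ft=("top",F,t([[45,368],[118,183],[262,235],[192,418]]))
fs=("scene",F,s([[45,420],[45,293],[228,285],[242,408]]))
et=("top",[[108,108,88],[108,-108,88]],t([[430,65],[726,58]]))
et2=("top",[[-118,108,78],[-118,-108,78],[-130,25,62],[-130,-25,62]],t([[440,382],[743,373],[557,397],[625,391]]))
es=("scene",[[-118,108,0],[-118,108,78],[-118,-108,78],[-118,-108,0],[108,108,88],[108,108,0]],s([[485,315],[488,214],[745,147],[742,237],[318,92],[318,190]]))
for o in([ft],[fs],[ft,fs]): x,r=fit(o,[500,300,1.3]); print("filter",x,np.degrees(x[2]),r)
for o in([et,et2],[es],[et,et2,es]): x,r=fit(o,[550,50,0]); print("ext",x,np.degrees(x[2]),r)
E
```

```text
filter [505.16 324.8    1.24] 70.83773190288204 [-0.81  0.06 -0.49 -0.76  0.92 -0.32  0.43  1.33]
filter [499.8  330.93   1.23] 70.67405812892376 [-1.32  0.1   0.26  0.72  0.07 -0.22  0.61 -0.6 ]
filter [504.12 327.79   1.24] 71.07029348692737 [-1.64  0.45 -1.46 -0.45 -0.   -0.13 -0.34  1.58 -0.47 -0.93  0.65 -0.06
  0.29 -1.12  1.23 -1.78]
ext [564.79  13.13   0.04] 2.4831909312313893 [-0.46  0.03  0.57 -0.37 -0.4  -0.13  0.51 -0.19 -0.35 -0.02  0.18  0.8 ]
ext [577.18   8.45   0.06] 3.3240489894734644 [ 0.05  0.95 -0.04 -0.42  1.05 -1.44 -0.27  1.01 -0.51 -2.12 -0.07  0.14]
ext [566.4   13.3    0.05] 2.684809892065543 [-0.62 -0.33  0.39 -0.94 -0.32 -0.5   0.57 -0.8  -0.26 -0.49  0.26  0.28
 -0.12  2.91 -0.2   1.37  1.92  0.36  0.55  2.98 -0.28 -0.95  0.16  1.45]
```

The enlarged views show the filter's grip on its extractor-facing side, at about (190,310) in the top crop, so it needs a turn of about -68°. They also show the tab and knob on the extractor front. I'll write a move planner next.

```bash
cat > h.py <<'E'
import numpy as np
from bench import robot
EX,EY,EA=565.5,12.,np.radians(2.6)
def ext(x,y): c,s=np.cos(EA),np.sin(EA); return EX+c*x-s*y, EY+s*x+c*y
def state():
    s=robot.observe(); q=s["tcp_rot"]; return np.array(s["tool_pos"]),2*np.degrees(np.arctan2(q[1],q[0])),s
def shift(p,phi,q,phi2):
    d=(np.array(q)-p)/100; c,s=np.cos(np.radians(phi)),np.sin(np.radians(phi))
    t=((phi2-phi+180)%360)-180
    return np.round([c*d[0]+s*d[1], s*d[0]-c*d[1], -d[2], -t/180],3)
def plan(targets):   # list of (pos,phi): one call each
    p,phi,s=state(); print("t %.2f"%s["time"],p.round(1),round(phi,2),np.round(s["wrist_force"],1),round(s["gripper_width"],1))
    for q,f in targets:
        print(shift(p,phi,q,f).tolist(), "dist %.0f"%np.linalg.norm(np.array(q)-p)); p,phi=np.array(q,float),f
E
python3 - <<'E'
from h import *
a=(*ext(-195,0),270); print(a)
plan([((250,-330,380),46),((335,-150,330),70),(a,92.6),((*ext(-185,0),210),92.6),((*ext(-175,0),210),92.6)])
E
```

```text
(np.float64(370.7007388908106), np.float64(3.1542173147955133), 270)
t 0.10 [ 193.6 -514.5  403.7] 20.62 [ 0.7 -0.5  0.5] 85.7
[1.178, -1.528, 0.237, -0.141] dist 194
[1.885, -0.639, 0.5, -0.133] dist 205
[1.561, -0.188, 0.6, -0.126] dist 168
[-0.0, 0.1, 0.6, -0.0] dist 61
[0.0, 0.1, -0.0, -0.0] dist 10
```

```bash
cat >> h.py <<'E'
def auto(way,v=30.,lim=95.):   # split each waypoint; v mm per row
    p,phi,s=state(); print("t %.2f"%s["time"],p.round(1),round(phi,2),np.round(s["wrist_force"],1),round(s["gripper_width"],1))
    for q,f in way:
        q=np.array(q,float); p0,f0=p,phi; D=np.linalg.norm(q-p0); n=int(max(1,np.ceil(D/lim),np.ceil(abs(f-f0)/30)))
        for k in range(1,n+1):
            b=p0+(q-p0)*k/n; g=f0+(f-f0)*k/n
            m=int(np.ceil(max(D/n/v,abs(f-f0)/n/6.5)))
            print(shift(p,phi,b,g).tolist(),"rows",m); p,phi=b,g
E
python3 - <<'E'
from h import *
auto([((370,3,300),92.6),((*ext(-188,0),210),92.6)],38)
E
```

```text
t 0.10 [ 193.6 -514.5  403.7] 20.62 [ 0.7 -0.5  0.5] 85.7
[0.579, -0.704, 0.173, -0.067] rows 3
[0.713, -0.568, 0.173, -0.067] rows 3
[0.815, -0.408, 0.173, -0.067] rows 3
[0.882, -0.229, 0.173, -0.067] rows 3
[0.91, -0.041, 0.173, -0.067] rows 3
[0.899, 0.149, 0.173, -0.067] rows 3
[0.001, 0.077, 0.9, -0.0] rows 3
```

Call:
{"fn": "move_arm", "kwargs": {
  "commands": [
    [[0.58,-0.7,0.17,-0.067],[0.58,-0.7,0.17,-0.067],[0.58,-0.7,0.17,-0.067]]
  ],
  "claw": 50
}}

```text
time: 0.35
tool_pos: [226.0, -422.2, 385.0]
tcp_rot: [0.958, 0.286, 0.001, -0.005]
wrist_force: [0.3, 2.0, -0.2]
gripper_width: 51.6
gripper_force: 0.0
```

Call:
{"fn": "move_arm", "kwargs": {
  "commands": [
    [[0.71,-0.57,0.17,-0.067],[0.71,-0.57,0.17,-0.067],[0.71,-0.57,0.17,-0.067]]
  ]
}}

```text
time: 0.6
tool_pos: [254.3, -335.9, 368.8]
tcp_rot: [0.923, 0.385, 0.001, -0.004]
wrist_force: [-0.3, 1.3, 0.4]
gripper_width: 50.1
gripper_force: 0.0
```

Call:
{"fn": "move_arm", "kwargs": {
  "commands": [
    [[0.815,-0.41,0.17,-0.067],[0.815,-0.41,0.17,-0.067],[0.815,-0.41,0.17,-0.067]]
  ]
}}

```text
time: 0.85
tool_pos: [282.7, -249.8, 352.2]
tcp_rot: [0.877, 0.48, 0.0, -0.003]
wrist_force: [-0.5, 0.1, -0.2]
gripper_width: 50.2
gripper_force: 0.0
```

Call:
{"fn": "move_arm", "kwargs": {
  "commands": [
    [[0.88,-0.23,0.17,-0.067],[0.88,-0.23,0.17,-0.067],[0.88,-0.23,0.17,-0.067]]
  ]
}}

```text
time: 1.1
tool_pos: [311.2, -164.0, 335.6]
tcp_rot: [0.822, 0.57, 0.0, -0.002]
wrist_force: [-0.0, 0.4, 0.1]
gripper_width: 49.8
gripper_force: 0.0
```

Call:
{"fn": "move_arm", "kwargs": {
  "commands": [
    [[0.91,-0.04,0.17,-0.067],[0.91,-0.04,0.17,-0.067],[0.91,-0.04,0.17,-0.067]]
  ]
}}

```text
time: 1.35
tool_pos: [340.1, -77.9, 319.1]
tcp_rot: [0.758, 0.653, 0.001, -0.001]
wrist_force: [0.4, 0.2, 0.3]
gripper_width: 50.2
gripper_force: 0.0
```

Call:
{"fn": "move_arm", "kwargs": {
  "commands": [
    [[0.9,0.15,0.17,-0.067],[0.9,0.15,0.17,-0.067],[0.9,0.15,0.17,-0.067],[0.9,0.15,0.17,-0.067]]
  ]
}}

```text
time: 1.68
tool_pos: [368.7, 6.2, 302.4]
tcp_rot: [0.686, 0.728, 0.0, -0.001]
wrist_force: [-0.4, -0.6, -0.1]
gripper_width: 49.7
gripper_force: 0.0
```

```bash
python3 - <<'E'
from h import *
from bench import get_image
import cv2
auto([((*ext(-188,0),210),92.6)],38); print(state()[2]["joints"])
cv2.imwrite("pics/w1.png",get_image("wrist")[:,:,::-1])
E
```

```text
t 1.68 [368.7   6.2 302.4] 93.36 [-0.4 -0.6 -0.1] 49.7
[-0.033, 0.088, 0.924, 0.004] rows 3
[ 0.5518893   0.07028198 -0.63493259  2.09131862  0.04730014  0.99466337
 -0.04907627]
```

View pics/w1.png

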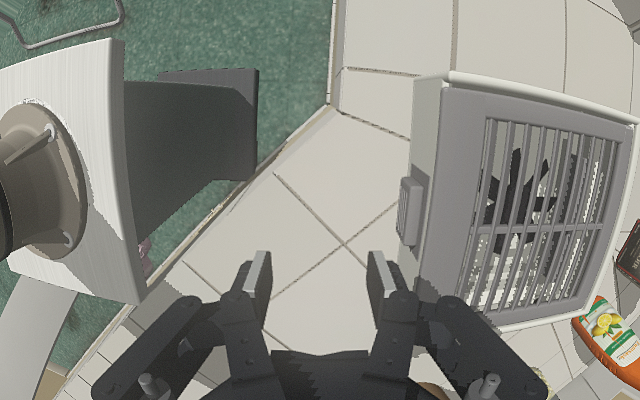

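The wrist view shows the tab at about (408,210) with the grille to its right, its front-left corner at about (443,88). I'll check the fit against these points.

```bash
cat >> h.py <<'E'
from bench import camera_info
from scipy.spatial.transform import Rotation as R
def wproj(P,p,q):
    c=camera_info("wrist"); H=np.array(c["hand_eye"]); K=c["mtx"]
    W=np.eye(4); W[:3,:3]=R.from_quat(q).as_matrix(); W[:3,3]=p
    M=np.linalg.inv(W@H); v=(M[:3,:3]@np.array(P,float).T).T+M[:3,3]; v=v*[1,-1,-1]
    r=np.hypot(v[:,0],v[:,1]); th=np.arctan2(r,v[:,2])
    return np.c_[K[0,2]+K[0,0]*th*v[:,0]/r, K[1,2]+K[1,1]*th*v[:,1]/r]
E
python3 - <<'E'
from h import *
p,_,s=state()
L={"platecorner":(-122,97,88),"tabTL":(-130,25,62),"tabTR":(-130,-25,62),"rearleft":(108,108,88),"frontleft":(-118,108,78),"fl bottom":(-118,108,0),"rearright plate":(90,-97,88)}
for k,v in L.items(): print(k,wproj([(*ext(v[0],v[1]),v[2])],p,s["tcp_rot"]).round(1))
E
```

```text
platecorner [[444.1  87.2]]
tabTL [[412.2 187. ]]
tabTR [[404.9 248.3]]
rearleft [[644.6 118.4]]
frontleft [[444.4  71.6]]
fl bottom [[410.7  77.6]]
rearright plate [[583.9 308.1]]
```

```bash
python3 - <<'E'
import cv2
a=cv2.imread("pics/w1.png")[55:325,390:640]; cv2.imwrite("pics/c3.png",cv2.resize(a,None,fx=2.2,fy=2.2,interpolation=cv2.INTER_CUBIC))
E
```

```text
(no output)
```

View pics/c3.png

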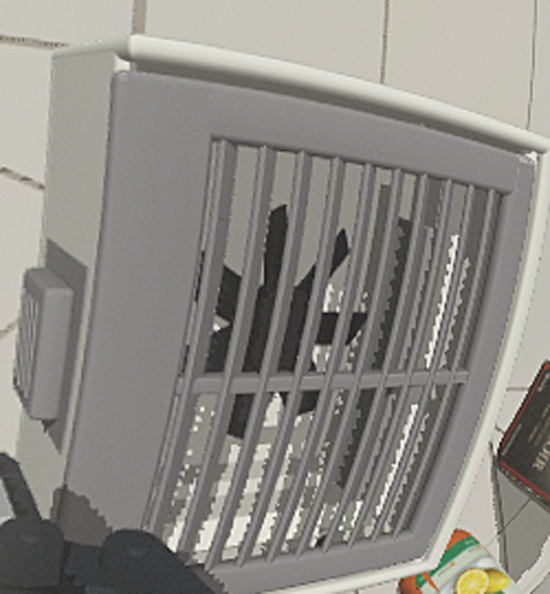

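The close-up gives the plate corner at (442.3,87.7), tab corners near (407,178) and (404,245), rear-left at (638.6,122) and plate rear-right at about (576,309). I'll refit with these.

```bash
python3 - <<'E'
from h import *; import fit as Ft
from scipy.optimize import least_squares
st=[368.7,6.2,302.4]; q=[0.686,0.728,0,-0.001]; q=np.array(state()[2]["tcp_rot"]); p=state()[0]
L=[(-122,97,88),(-118,108,78),(-118,108,0),(108,108,88),(90,-97,88)]
U=np.array([[442.3,87.7],[448,72.5],[413.5,79],[639,122],[577,309]])
et=("top",[[108,108,88],[108,-108,88],[-118,108,78],[-118,-108,78],[-130,25,62],[-130,-25,62]],Ft.t([[430,65],[726,58],[440,382],[743,373],[557,397],[625,391]]))
w=lambda x:(wproj(Ft.T(x,L),p,q)-U).ravel()
tp=lambda x:2*(Ft.proj("top",Ft.T(x,et[1]))-et[2]).ravel()
for f in(w,lambda x:np.r_[w(x),tp(x)]):
    r=least_squares(f,[565,12,.045],loss="soft_l1"); print(r.x,np.degrees(r.x[2]),r.fun.round(1))
E
```

```text
[5.64962228e+02 9.87349565e+00 3.13481061e-02] 1.7961141764214368 [ 2.8  0.3 -2.4 -0.1 -1.8 -0.9  5.6  0.3  4.7  1.8]
[5.64992359e+02 1.05754293e+01 3.55995963e-02] 2.0397066207710957 [ 2.3 -0.1 -2.9 -0.5 -2.2 -1.1  5.5 -1.   5.3  1.   1.1 -0.5  3.2 -0.4
  0.2 -0.8  2.   0.   0.2 -0.2  1.3  1.6]
```

```bash
sed -i 's/^EX,EY,EA.*/EX,EY,EA=565.,11.,np.radians(2.2)/' h.py; python3 - <<'E'
from h import *
auto([((*ext(-188,0),214),92.2),((*ext(-170,0),214),92.2)],34)
E
```

```text
t 1.73 [368.4   4.1 302.4] 93.16 [-0.5 -0.9  0. ] 49.7
[-0.008, 0.087, 0.884, 0.005] rows 3
[0.0, 0.18, -0.0, -0.0] rows 1
```

Call:
{"fn": "move_arm", "kwargs": {
  "commands": [
    [[-0.01,0.09,0.88,0.005],[-0.01,0.09,0.88,0.005],[-0.01,0.09,0.88,0.005],[-0.01,0.09,0.88,0.005]]
  ]
}}

```text
time: 2.07
tool_pos: [375.7, 1.1, 212.7]
tcp_rot: [0.695, 0.719, -0.003, -0.003]
wrist_force: [0.6, 0.0, -0.2]
gripper_width: 50.5
gripper_force: 0.0
```

Call:
{"fn": "move_arm", "kwargs": {
  "commands": [
    [[0,0.06,0,0],[0,0.12,0,0],[0,0.12,0,0]]
  ]
}}

```text
time: 2.32
tool_pos: [392.3, 2.7, 217.3]
tcp_rot: [0.695, 0.719, 0.002, 0.003]
wrist_force: [-1.2, 0.7, -1.0]
gripper_width: 50.0
gripper_force: 0.0
```

Call:
{"fn": "move_arm", "kwargs": {
  "commands": [
    [[0,0.03,0,0],[0,0.06,0,0],[0,0.06,0,0]]
  ]
}}

```text
time: 2.57
tool_pos: [395.2, 3.0, 215.1]
tcp_rot: [0.694, 0.72, -0.001, 0.0]
wrist_force: [-1.9, -0.2, 1.7]
gripper_width: 50.1
gripper_force: 1.4
```

Call:
{"fn": "move_arm", "kwargs": {
  "commands": [
    [[0,0.03,0,0],[0,0.03,0,0]]
  ]
}}

```text
time: 2.73
tool_pos: [396.7, 3.0, 214.2]
tcp_rot: [0.694, 0.72, -0.002, -0.002]
wrist_force: [-6.8, -0.6, 5.6]
gripper_width: 49.9
gripper_force: 4.1
```

Call:
{"fn": "move_arm", "kwargs": {
  "commands": [
    [[0,0.03,0,0],[0,0.03,0,0]]
  ]
}}

```text
time: 2.9
tool_pos: [397.7, 3.2, 214.0]
tcp_rot: [0.694, 0.72, -0.005, -0.004]
wrist_force: [-15.2, -1.3, 15.0]
gripper_width: 49.9
gripper_force: 9.6
```

```bash
python3 - <<'E'
from bench import get_image
import cv2
a=cv2.resize(get_image("wrist")[20:340,300:640,::-1],None,fx=1.7,fy=1.7); b=cv2.resize(get_image("scene")[130:270,290:450,::-1],None,fx=2,fy=2)
import numpy as np
b=np.vstack([b,np.zeros((a.shape[0]-b.shape[0],b.shape[1],3),np.uint8)])
c=np.hstack([a,b])[:, :800]; print(c.shape); cv2.imwrite("pics/w2.png",c)
E
```

```text
(544, 800, 3)
```

View pics/w2.png

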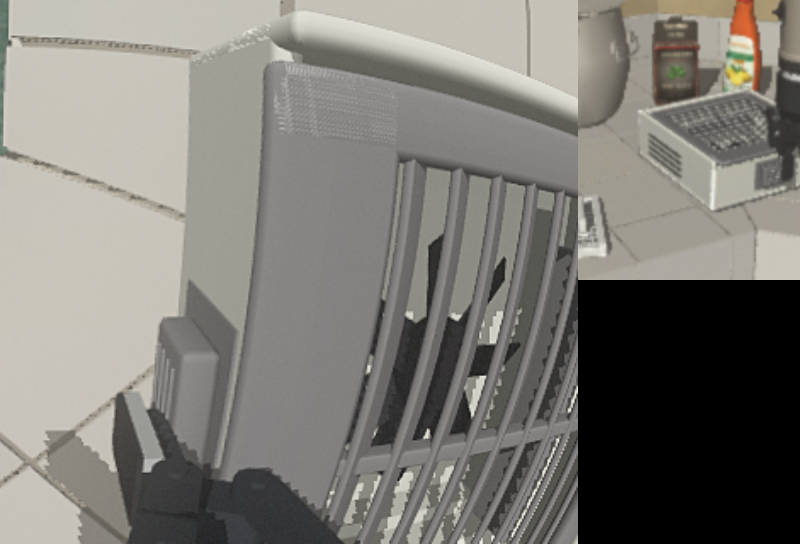

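The gripper's outer knuckle is resting on the grille top, at about (270,480), while the tab is barely touched. I'll back off and press instead with the closed fingers turned 90°.

Call:
{"fn": "move_arm", "kwargs": {
  "commands": [
    [[0,-0.25,0,0],[0,-0.25,0,0],[0,-0.25,0,0]]
  ],
  "claw": 0
}}

```text
time: 3.25
tool_pos: [376.0, 2.4, 214.7]
tcp_rot: [0.694, 0.72, 0.0, 0.0]
wrist_force: [1.4, -0.6, 0.0]
gripper_width: 14.2
gripper_force: 0.0
```

```bash
python3 - <<'E'
from h import *
auto([((*ext(-175,0),213),182.2),((*ext(-144,0),213),182.2)],15)
E
```

```text
t 3.25 [376.    2.4 214.7] 92.09 [ 1.4 -0.6  0. ] 14.2
[0.003, 0.036, 0.004, -0.125] rows 4
[-0.01, 0.034, 0.004, -0.125] rows 4
[-0.023, 0.028, 0.004, -0.125] rows 4
[-0.032, 0.017, 0.004, -0.125] rows 4
[-0.31, 0.0, -0.0, -0.0] rows 3
```

Call:
{"fn": "move_arm", "kwargs": {
  "commands": [
    [[0,0.04,0,-0.125],[0,0.04,0,-0.125],[0,0.04,0,-0.125],[0,0.04,0,-0.125]]
  ]
}}

```text
time: 3.58
tool_pos: [381.8, 2.7, 215.1]
tcp_rot: [0.539, 0.842, 0.001, 0.001]
wrist_force: [-0.4, -0.0, -0.4]
gripper_width: -0.2
gripper_force: 0.0
```

Call:
{"fn": "move_arm", "kwargs": {
  "commands": [
    [[-0.01,0.03,0,-0.125],[-0.01,0.03,0,-0.125],[-0.01,0.03,0,-0.125],[-0.01,0.03,0,-0.125]]
  ]
}}

```text
time: 3.92
tool_pos: [384.5, 3.0, 214.9]
tcp_rot: [0.366, 0.931, 0.001, 0.001]
wrist_force: [-0.4, -1.0, -0.3]
gripper_width: 0.0
gripper_force: 0.0
```

Call:
{"fn": "move_arm", "kwargs": {
  "commands": [
    [[-0.02,0.03,0,-0.125],[-0.02,0.03,0,-0.125],[-0.02,0.03,0,-0.125],[-0.02,0.03,0,-0.125]]
  ]
}}

```text
time: 4.25
tool_pos: [387.7, 3.8, 214.8]
tcp_rot: [0.178, 0.984, 0.0, 0.0]
wrist_force: [0.6, -0.8, -0.0]
gripper_width: -0.1
gripper_force: 0.0
```

Call:
{"fn": "move_arm", "kwargs": {
  "commands": [
    [[-0.03,0.02,0,-0.125],[-0.03,0.02,0,-0.125],[-0.03,0.02,0,-0.125],[-0.03,0.02,0,-0.125]]
  ]
}}

```text
time: 4.58
tool_pos: [391.0, 4.6, 214.7]
tcp_rot: [-0.017, 1.0, 0.0, 0.0]
wrist_force: [-0.4, -0.3, -0.5]
gripper_width: 0.1
gripper_force: 0.0
```

Call:
{"fn": "move_arm", "kwargs": {
  "commands": [
    [[-0.1,0,0,0],[-0.2,0,0,0],[-0.28,0,0,0],[-0.28,0,0,0]]
  ]
}}

```text
time: 4.92
tool_pos: [421.2, 5.7, 215.2]
tcp_rot: [-0.017, 1.0, 0.001, 0.002]
wrist_force: [0.6, -0.5, 1.2]
gripper_width: -0.1
gripper_force: 0.0
```

Call:
{"fn": "move_arm", "kwargs": {
  "commands": [
    [[-0.03,0,0,0],[-0.06,0,0,0],[-0.06,0,0,0]]
  ]
}}

```text
time: 5.17
tool_pos: [424.3, 6.0, 214.5]
tcp_rot: [-0.018, 1.0, -0.0, -0.001]
wrist_force: [-0.9, -0.3, -1.0]
gripper_width: 0.2
gripper_force: 0.4
```

Call:
{"fn": "move_arm", "kwargs": {
  "commands": [
    [[-0.03,0,0,0],[-0.05,0,0,0],[-0.05,0,0,0]]
  ]
}}

```text
time: 5.42
tool_pos: [428.4, 6.1, 214.2]
tcp_rot: [-0.018, 1.0, -0.0, -0.002]
wrist_force: [-6.8, -0.2, 5.0]
gripper_width: -0.2
gripper_force: 2.3
```

Call:
{"fn": "move_arm", "kwargs": {
  "commands": [
    [[-0.02,0,0,0],[-0.02,0,0,0],[-0.02,0,0,0]]
  ]
}}

```text
time: 5.67
tool_pos: [429.0, 6.2, 213.7]
tcp_rot: [-0.018, 1.0, -0.001, -0.004]
wrist_force: [-8.9, 1.0, 5.1]
gripper_width: 0.0
gripper_force: 2.3
```

```bash
python3 - <<'E'
from bench import get_image
import cv2
cv2.imwrite("pics/w3.png",get_image("wrist")[:,:,::-1])
E
```

```text
(no output)
```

View pics/w3.png

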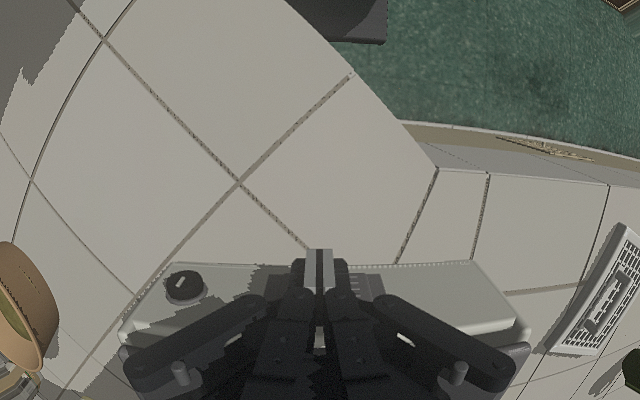

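The view shows the closed fingers on the tab at (320,270). The upward force suggests the freed grille is pushing on the gripper. I'll back off and check numerically whether it is ajar.

Call:
{"fn": "move_arm", "kwargs": {
  "commands": [
    [[0.2,0,0,0],[0.4,0,0,0],[0.4,0,-0.3,0],[0.4,0,-0.6,0],[0.4,0,-0.6,0]]
  ]
}}

```text
time: 6.13
tool_pos: [394.5, 5.2, 279.0]
tcp_rot: [-0.018, 1.0, -0.001, 0.006]
wrist_force: [1.8, 0.6, -0.3]
gripper_width: -0.0
gripper_force: 0.0
```

```bash
cat > ang.py <<'E'
from h import *; import fit as Ft, cv2
from bench import get_image
def scr(n,th,y,r=212,up=4):
    x=90-r*np.cos(th)+up*np.sin(th); z=80+r*np.sin(th)+up*np.cos(th)
    return Ft.proj(n,[(*ext(x,y),z)])[0]
E
python3 - <<'E'
from ang import *
n="scene"; im=get_image(n); old=cv2.imread("pics/scene0.png")[:,:,::-1]
for y in(97,60):
  for th in(0,.1,.22,.35): print(y,th,scr(n,th,y).round(1))
d=np.abs(im.astype(int)-old).sum(2)
for nm,z in(("scene",d),): 
    u=slice(325,415,5)
    for r in range(150,220,4): print(r,z[r,u])
auto([],1)
E
```

```text
97 0 [362.4 211.3]
97 0.1 [362.3 204.4]
97 0.22 [361.7 195.7]
97 0.35 [360.3 186. ]
60 0 [373.3 208.5]
60 0.1 [373.2 201.6]
60 0.22 [372.7 193. ]
60 0.35 [371.3 183.5]
150 [ 12   7   9   7  11  15  19  17  14  14  14   3  14 278 336 318 123 247]
154 [ 15  13   7   4   2  10  14  14  16  21  23   5  12 278 328 314 113 256]
158 [ 12   3   7  13   7  12  12  11  12   9   6   6  15 271 324 321  57 251]
162 [ 19   8   6  13  10  11  12  15  18  19  14   8  12  33 309 310  75 274]
166 [ 15  11  10  14  10   9  10   3  10  10  15   6   6 194 226 302 257 395]
170 [ 21   3   6   6  10   6  13  16  20  14  11   3   2 205 280 272 239 317]
174 [ 21   3   3   3   7   8   8  15  19  21  21   3   5 176 278 288 223 360]
178 [ 16   3   1   1   9  16  21  36  26  30  13  95 187 216 307 307 173 213]
182 [ 13   8  12  72  39   2  26  34  52  25 131  36 130 369 287 291 255 141]
186 [ 18  28   2 105  97  85 163  93 120   3   5 103  25 161 223 289 281 282]
190 [ 18  25  63  49  56  16  53  18   5  55  44 184  85 114 151 131 370 189]
194 [ 16  13   7  56  15  72 134  98  24  29  23   4 208 136  15 217  69 112]
198 [ 16  15  21  20  36 104   3  36 173  30  67  64  19  43  74   8  42  40]
202 [ 19   7  21  17  30  25  14 205  33 130 178  18   5   5  14  45 186  18]
206 [ 13   6  11  19  20  16  74 234 145 166  19 117 271  66  11 166 173  20]
210 [ 11   8  13  14  20  20  15   7  83 271  21  12   7   5  10 133 144   1]
214 [18 18 13 10 15 19 17 16 15 16 15  7  8 12  0 21 27  2]
218 [13 15  7 17 16 20 18 19 23 20 15  6  7 11 11 14 15 18]
t 6.18 [393.9   4.7 277.4] 182.02 [ 0.4 -0.8 -0.6] 0.2
```

The scene differences at rows 178–212 show the grille now stands ajar. Next I'll go back to the straddling orientation, fully open.

```bash
python3 - <<'E'
from h import *
auto([((*ext(-140,-45),330),92.2),((*ext(-88,-45),300),92.2),((*ext(-88,-45),281),92.2)],30)
E
```

```text
t 6.18 [393.9   4.7 277.4] 182.02 [ 0.4 -0.8 -0.6] 0.2
[-0.105, -0.151, -0.175, 0.166] rows 5
[-0.166, -0.078, -0.175, 0.166] rows 5
[-0.183, 0.015, -0.175, 0.166] rows 5
[0.0, 0.52, 0.3, -0.0] rows 3
[0.0, 0.0, 0.19, -0.0] rows 1
```

Call:
{"fn": "move_arm", "kwargs": {
  "commands": [
    [[-0.1,-0.15,-0.35,0.166],[-0.1,-0.15,-0.35,0.166],[-0.1,-0.15,-0.35,0.166],[-0.1,-0.15,-0.35,0.166],[-0.1,-0.15,-0.35,0.166]]
  ],
  "claw": 85
}}

```text
time: 6.6
tool_pos: [402.4, -10.4, 309.5]
tcp_rot: [0.242, 0.97, -0.0, 0.001]
wrist_force: [-0.1, -0.1, -0.2]
gripper_width: 60.5
gripper_force: 0.0
```

Call:
{"fn": "move_arm", "kwargs": {
  "commands": [
    [[-0.17,-0.08,-0.18,0.166],[-0.17,-0.08,-0.18,0.166],[-0.17,-0.08,-0.18,0.166],[-0.17,-0.08,-0.18,0.166],[-0.17,-0.08,-0.18,0.166]]
  ]
}}

```text
time: 7.02
tool_pos: [413.6, -25.2, 327.3]
tcp_rot: [0.483, 0.876, -0.0, 0.0]
wrist_force: [-0.7, -0.5, -0.8]
gripper_width: 84.9
gripper_force: 0.0
```

Call:
{"fn": "move_arm", "kwargs": {
  "commands": [
    [[-0.18,0.02,0,0.166],[-0.18,0.02,0,0.166],[-0.18,0.02,0,0.166],[-0.18,0.02,0,0.166],[-0.18,0.02,0,0.166]]
  ]
}}

```text
time: 7.43
tool_pos: [424.8, -39.2, 327.3]
tcp_rot: [0.692, 0.722, -0.0, -0.0]
wrist_force: [0.4, 0.7, 0.1]
gripper_width: 85.1
gripper_force: 0.0
```

Call:
{"fn": "move_arm", "kwargs": {
  "commands": [
    [[0,0.3,0.1,0],[0,0.52,0.3,0],[0,0.52,0.3,0],[0,0.52,0.3,0]]
  ]
}}

```text
time: 7.77
tool_pos: [476.8, -36.8, 296.0]
tcp_rot: [0.69, 0.724, -0.0, -0.002]
wrist_force: [-0.2, 0.0, 0.4]
gripper_width: 84.8
gripper_force: 0.0
```

```bash
python3 - <<'E'
from h import *
auto([((*ext(-88,-45),283),92.2),((*ext(-74,-45),283),92.2)],30)
E
```

```text
t 7.77 [476.8 -36.8 296. ] 92.71 [-0.2  0.   0.4] 84.8
[-0.006, 0.019, 0.13, 0.003] rows 1
[-0.0, 0.14, -0.0, -0.0] rows 1
```

Call:
{"fn": "move_arm", "kwargs": {
  "commands": [
    [[0,0,0.08,0],[0,0,0.14,0],[0,0,0.14,0]]
  ]
}}

```text
time: 8.02
tool_pos: [475.5, -37.1, 282.8]
tcp_rot: [0.691, 0.722, -0.001, -0.001]
wrist_force: [-0.2, 0.1, -0.3]
gripper_width: 85.1
gripper_force: 0.0
```

Call:
{"fn": "move_arm", "kwargs": {
  "commands": [
    [[0,0.06,0,0],[0,0.12,0,0],[0,0.12,0,0]]
  ]
}}

```text
time: 8.27
tool_pos: [490.1, -36.5, 284.5]
tcp_rot: [0.692, 0.722, 0.001, 0.001]
wrist_force: [-0.1, -0.8, 0.2]
gripper_width: 85.2
gripper_force: 0.0
```

Call:
{"fn": "move_arm", "kwargs": {
  "commands": [
    [[0,0.05,0,0],[0,0.05,0,0]]
  ]
}}

```text
time: 8.43
tool_pos: [492.7, -36.3, 283.1]
tcp_rot: [0.692, 0.722, -0.002, -0.002]
wrist_force: [-4.4, -0.1, 1.4]
gripper_width: 85.2
gripper_force: 2.2
```

Call:
{"fn": "move_arm", "kwargs": {
  "commands": [
    [[0,0.03,0,0],[0,0.05,-0.08,0],[0,0.08,-0.16,0],[0,0.11,-0.25,0]]
  ]
}}

```text
time: 8.77
tool_pos: [501.0, -35.9, 306.7]
tcp_rot: [0.692, 0.722, -0.006, -0.005]
wrist_force: [-9.6, -0.5, 2.1]
gripper_width: 85.0
gripper_force: 5.0
```

Call:
{"fn": "move_arm", "kwargs": {
  "commands": [
    [[0,0.035,-0.09,0],[0,0.08,-0.19,0]]
  ]
}}

```text
time: 8.93
tool_pos: [508.8, -35.6, 326.0]
tcp_rot: [0.692, 0.722, -0.006, -0.005]
wrist_force: [-12.1, -0.5, 3.6]
gripper_width: 85.3
gripper_force: 5.6
```

Call:
{"fn": "move_arm", "kwargs": {
  "commands": [
    [[0,0.05,-0.09,0],[0,0.1,-0.18,0],[0,0.16,-0.27,0],[0,0.22,-0.35,0],[0,0.28,-0.42,0]]
  ]
}}

```text
time: 9.35
tool_pos: [536.1, -34.3, 369.4]
tcp_rot: [0.692, 0.722, -0.008, -0.006]
wrist_force: [-17.2, -1.2, 12.3]
gripper_width: 85.0
gripper_force: 8.9
```

Call:
{"fn": "move_arm", "kwargs": {
  "commands": [
    [[0,0.1,-0.1,0],[0,0.2,-0.2,0],[0,0.3,-0.28,0]]
  ]
}}

```text
time: 9.6
tool_pos: [569.4, -32.7, 398.9]
tcp_rot: [0.692, 0.722, -0.002, -0.001]
wrist_force: [-2.0, -1.0, 3.4]
gripper_width: 85.0
gripper_force: 1.6
```

```bash
python3 - <<'E'
from ang import *
auto([],1)
im=get_image("wrist")[:,:,::-1]; cv2.imwrite("pics/w4.png",im)
b=get_image("scene")[100:280,280:460,::-1]; b=cv2.resize(b,None,fx=2,fy=2)
c=np.hstack([cv2.resize(im[100:,250:],None,fx=1.1,fy=1.1)[:330],b[:330]]); print(c.shape); cv2.imwrite("pics/w4.png",c)
E
```

```text
t 9.60 [569.4 -32.7 398.9] 92.46 [-2.  -1.   3.4] 85.0
(330, 789, 3)
```

View pics/w4.png

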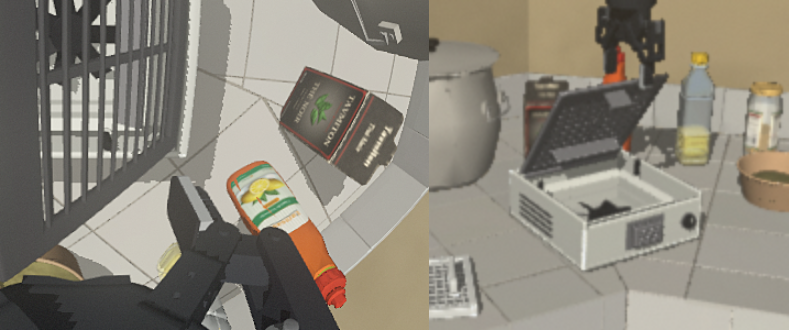

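The pictures show the grille held half open, at about 0.9 rad, against the near pad. I'll keep pushing it back past upright.

Call:
{"fn": "move_arm", "kwargs": {
  "commands": [
    [[0,0.13,-0.05,0],[0,0.26,-0.1,0],[0,0.38,-0.12,0]]
  ]
}}

```text
time: 9.95
tool_pos: [608.9, -31.3, 410.1]
tcp_rot: [0.692, 0.722, 0.0, 0.0]
wrist_force: [-0.3, 0.1, 2.2]
gripper_width: 84.7
gripper_force: 0.6
```

Call:
{"fn": "move_arm", "kwargs": {
  "commands": [
    [[0,0.14,-0.02,0],[0,0.28,-0.04,0],[0,0.42,-0.04,0]]
  ]
}}

```text
time: 10.2
tool_pos: [651.2, -29.6, 413.7]
tcp_rot: [0.692, 0.722, 0.0, 0.0]
wrist_force: [-0.1, 0.2, 0.8]
gripper_width: 85.2
gripper_force: 0.4
```

Call:
{"fn": "move_arm", "kwargs": {
  "commands": [
    [[0,0.1,0,0],[0,0.2,0,0],[0,0.3,0,0],[0,0.35,0,0]]
  ]
}}

```text
time: 10.53
tool_pos: [686.5, -28.1, 412.7]
tcp_rot: [0.692, 0.722, 0.0, -0.0]
wrist_force: [-0.4, -0.1, 0.2]
gripper_width: 84.9
gripper_force: 0.1
```

Call:
{"fn": "move_arm", "kwargs": {
  "commands": [
    [[0,0.1,0,0],[0,0.2,0,0],[0,0.3,0,0],[0,0.3,0,0]]
  ]
}}

```text
time: 10.87
tool_pos: [716.5, -26.6, 412.3]
tcp_rot: [0.692, 0.722, 0.0, -0.0]
wrist_force: [-0.4, 0.4, -0.2]
gripper_width: 85.1
gripper_force: 0.0
```

Call:
{"fn": "move_arm", "kwargs": {
  "commands": [
    [[0,0,0,0],[0,0,0,0],[0,0,0,0]]
  ]
}}

```text
time: 11.12
tool_pos: [715.0, -26.8, 413.9]
tcp_rot: [0.692, 0.722, -0.0, 0.0]
wrist_force: [-0.5, -0.2, -0.2]
gripper_width: 85.1
gripper_force: 0.0
```

```bash
python3 - <<'E'
from ang import *
auto([],1)
im=get_image("top"); old=cv2.imread("pics/top0.png")[:,:,::-1]
for th in(0.9,1.57,1.65,1.72): print(th,Ft.proj("top",[(*ext(90-212*np.cos(th)+up*np.sin(th),97),80+212*np.sin(th)+up*np.cos(th)) for up in (0,8)]).round(1).tolist())
for r in range(138,200,2): print(r,im[r,330:346,0])
E
```

```text
t 11.12 [715.  -26.8 413.9] 92.44 [-0.5 -0.2 -0.2] 85.1
0.9 [[332.2, 214.4], [332.2, 212.0]]
1.57 [[331.3, 167.3], [331.2, 164.6]]
1.65 [[331.1, 161.7], [331.0, 159.2]]
1.72 [[330.9, 157.1], [330.9, 154.6]]
138 [107  84 115 114  77  80 110 115 113 161 162 161 161 161 161 161]
140 [105 118  82  83 111 136 160 161 160 161 161 163 160 162 161 160]
142 [104 105 106 124 160 161 162 164 162 161 162 162 161 161 164 163]
144 [162 160 163 162 163 162 161 163 162 163 163 162 161 161 161 162]
146 [164 162 163 163 163 161 161 163 163 164 162 162 161 161 161 164]
148 [163 161 163 164 162 162 163 161 164 161 163 163 163 164 164 162]
150 [161 162 161 165 162 162 163 162 161 163 163 161 161 163 162 162]
152 [164 163 162 162 161 163 161 162 162 164 163 162 163 162 162 162]
154 [163 160 161 160 161 160 160 162 163 161 161 162 162 163 162 160]
156 [143 122 122 118 111 107 113 114 114 115 112 113 111 115 113 115]
158 [125 112  92  86  83  87  87  88  89  87  85  85  86  86  89  85]
160 [135 102 108 109  91  79  85  83  86  88  86  81  89  84  87  87]
162 [ 99  86  82  84  81  76 105 108 110 107 107 109 
[... 576 characters left out ...]

180 [ 89  86  86  80  75 115 136 135 134 129 105 102 100 103 102 100]
182 [ 94  86  87  85  83  83  83  83  84  85  92 104  99 101 100 100]
184 [183 114 120 116 117 120 116 116 117 114 113 113 119 115 114 115]
186 [100  99  96  96  91  98 105 108 104 104 104 105 105 107 115 114]
188 [113 116 113 120 116 118 117 116 119 115 116 116 116 117 117 116]
190 [114 116 117 110 125 132 130 134 151 147 147 149 148 149 148 150]
192 [117 112 109 107 107 135 186 187 185 187 187 188 186 185 187 186]
194 [115 107 102  98  96  91  98 122 141  85  91 109 148 149 149 146]
196 [117 106 102  98 103 118 117 116 118 117 133 178 180 178 178 178]
198 [116 110 100 101 104 117 111  92  97  96  96  98  98 102 107 137]
```

The grille's edge sits at rows 155–160 in the top view, about 1.71 rad, with no contact force, so it is resting open. Now I'll rise clear and move over the filter.

```bash
python3 - <<'E'
from h import *
auto([((715,-27,474),92.4),((575,80,474),110),((470,285,330),161)],33)
E
```

```text
t 11.17 [715.  -26.8 414.1] 92.44 [-0.4  0.2  0.3] 84.8
[-0.001, -0.0, -0.599, 0.0] rows 2
[0.564, -0.677, -0.0, -0.049] rows 3
[0.661, -0.583, -0.0, -0.049] rows 3
[0.762, -0.095, 0.48, -0.094] rows 3
[0.756, 0.132, 0.48, -0.094] rows 3
[0.685, 0.347, 0.48, -0.094] rows 3
```

Call:
{"fn": "move_arm", "kwargs": {
  "commands": [
    [[0,0,-0.3,0],[0,0,-0.6,0],[0,0,-0.6,0],[0,0,-0.6,0]]
  ]
}}

```text
time: 11.5
tool_pos: [715.2, -26.5, 476.9]
tcp_rot: [0.692, 0.722, 0.002, 0.002]
wrist_force: [0.1, -0.5, -0.1]
gripper_width: 85.2
gripper_force: 0.0
```

Call:
{"fn": "move_arm", "kwargs": {
  "commands": [
    [[0.56,-0.68,0,-0.049],[0.56,-0.68,0,-0.049],[0.56,-0.68,0,-0.049],[0.56,-0.68,0,-0.049]]
  ]
}}

```text
time: 11.83
tool_pos: [641.9, 30.1, 472.6]
tcp_rot: [0.631, 0.776, -0.002, -0.002]
wrist_force: [-0.5, -1.1, 0.7]
gripper_width: 85.0
gripper_force: 0.0
```

Call:
{"fn": "move_arm", "kwargs": {
  "commands": [
    [[0.66,-0.58,0,-0.049],[0.66,-0.58,0,-0.049],[0.66,-0.58,0,-0.049],[0.66,-0.58,0,-0.049]]
  ]
}}

```text
time: 12.17
tool_pos: [573.1, 82.3, 473.9]
tcp_rot: [0.571, 0.821, -0.0, -0.0]
wrist_force: [0.2, 0.1, 0.8]
gripper_width: 84.7
gripper_force: 0.0
```

Call:
{"fn": "move_arm", "kwargs": {
  "commands": [
    [[0.76,-0.1,0.48,-0.094],[0.76,-0.1,0.48,-0.094],[0.76,-0.1,0.48,-0.094],[0.76,-0.1,0.48,-0.094]]
  ]
}}

```text
time: 12.5
tool_pos: [538.9, 149.2, 423.9]
tcp_rot: [0.444, 0.896, -0.001, -0.001]
wrist_force: [0.6, -1.3, -0.2]
gripper_width: 85.4
gripper_force: 0.0
```

Call:
{"fn": "move_arm", "kwargs": {
  "commands": [
    [[0.76,0.13,0.48,-0.094],[0.76,0.13,0.48,-0.094],[0.76,0.13,0.48,-0.094],[0.76,0.13,0.48,-0.094]]
  ]
}}

```text
time: 12.83
tool_pos: [504.5, 216.9, 376.6]
tcp_rot: [0.309, 0.951, -0.0, -0.001]
wrist_force: [0.7, 0.1, 0.4]
gripper_width: 85.0
gripper_force: 0.0
```

Call:
{"fn": "move_arm", "kwargs": {
  "commands": [
    [[0.68,0.35,0.48,-0.094],[0.68,0.35,0.48,-0.094],[0.68,0.35,0.48,-0.094],[0.68,0.35,0.48,-0.094],[0.68,0.35,0.48,-0.094]]
  ]
}}

```text
time: 13.25
tool_pos: [473.2, 282.6, 330.1]
tcp_rot: [0.17, 0.985, -0.0, 0.001]
wrist_force: [0.9, 0.8, 1.3]
gripper_width: 84.9
gripper_force: 0.0
```

```bash
python3 - <<'E'
from ang import *
auto([],1); p,_,s=state(); q=s["tcp_rot"]
im=get_image("wrist"); cv2.imwrite("pics/w5.png",im[:,:,::-1])
x=(504,327,np.radians(71))
F=[[60,75,14],[60,-75,14],[-60,-75,14],[-60,75,14],[-30,35,36],[-30,-35,36]]
U=wproj(Ft.T(x,F),p,q); print(U.round(1))
t=cv2.imread("pics/top0.png"); n=get_image("top")[:,:,::-1]
# is plate still open: row of edge
print(n[150:166,334:338:3,0].T)
E
```

```text
t 13.25 [473.2 282.6 330.1] 160.43 [0.9 0.8 1.3] 84.9
[[434.7 125.9]
 [420.3 263.7]
 [311.9 266.9]
 [309.1 123.5]
 [343.4 171. ]
 [342.1 242.8]]
[[148 148 150 150 149  85  65  50  44  44  39  45  43  43  45  42]
 [150 147 147 149 147  84  64  47  39  40  45  46  55  58  53  48]]
```

```bash
python3 - <<'E'
import cv2,numpy as np
im=cv2.imread("pics/w5.png",0)
for r in(135,170,195,220,250): print(r,im[r,285:460:3].tolist())
for c in(330,380,410): print("c",c,im[95:300:4,c].tolist())
E
```

```text
135 [157, 160, 159, 159, 156, 159, 158, 129, 105, 178, 169, 176, 172, 166, 166, 165, 164, 162, 162, 161, 162, 164, 168, 169, 168, 171, 175, 176, 177, 177, 176, 174, 170, 170, 169, 170, 170, 173, 174, 173, 177, 179, 178, 179, 179, 179, 177, 186, 190, 185, 152, 154, 155, 155, 155, 154, 153, 154, 152]
170 [156, 158, 143, 121, 160, 156, 162, 107, 109, 138, 171, 174, 176, 131, 59, 182, 54, 151, 106, 156, 156, 162, 76, 157, 133, 73, 55, 149, 184, 71, 54, 138, 170, 70, 73, 96, 166, 85, 59, 139, 174, 90, 72, 151, 159, 70, 165, 174, 175, 164, 157, 152, 144, 157, 158, 158, 157, 159, 158]
195 [154, 156, 154, 158, 158, 152, 114, 84, 85, 112, 169, 172, 171, 137, 67, 121, 65, 99, 106, 159, 174, 175, 61, 181, 105, 82, 62, 170, 100, 83, 63, 172, 97, 83, 69, 176, 105, 85, 59, 184, 80, 88, 78, 184, 61, 122, 169, 171, 175, 157, 157, 156, 157, 142, 166, 156, 159, 157, 157]
220 [156, 154, 154, 158, 155, 154, 155, 118, 106, 81, 174, 165, 169, 134, 65, 122, 62, 98, 93, 164, 173, 171, 58, 182, 85, 80, 54, 183, 77, 84, 59, 181, 77, 68, 108, 185, 81, 84, 173, 148, 82, 59, 183, 69, 97, 171, 169, 171, 157, 153,
[... 413 characters left out ...]
0, 184, 185, 183, 177, 181, 181, 181, 180, 186, 173, 121, 125, 121, 122, 117, 123, 121, 120, 122, 122, 120, 119, 119, 118, 116, 118, 118, 166, 184, 172, 132, 103, 155, 156, 159, 156, 155, 154, 156]
c 380 [158, 159, 159, 157, 159, 157, 158, 157, 174, 174, 170, 183, 180, 179, 183, 182, 180, 186, 184, 178, 181, 181, 178, 179, 177, 174, 176, 169, 148, 141, 130, 95, 59, 144, 74, 68, 170, 79, 73, 126, 161, 169, 171, 104, 159, 154, 155, 157, 154, 128, 158, 157]
c 410 [160, 160, 160, 160, 159, 159, 160, 160, 178, 176, 180, 68, 145, 64, 87, 88, 188, 74, 87, 96, 61, 78, 72, 168, 64, 70, 181, 63, 80, 112, 119, 155, 153, 172, 181, 179, 184, 181, 164, 73, 188, 180, 61, 55, 55, 51, 54, 50, 50, 48, 52, 52]
```

The code-read edges agree with the fit to about 2 mm, with the grip bar at u≈345 rather than 343. I'll correct for that, descend and pinch.

```bash
python3 - <<'E'
from h import *
auto([((495,301,240),161),((495,301,192),161)],30)
E
```

```text
t 13.35 [473.3 282.1 330.6] 160.37 [-0.3 -0.7  0.3] 85.1
[-0.07, 0.125, 0.453, -0.002] rows 2
[-0.071, 0.125, 0.453, -0.002] rows 2
[0.0, 0.0, 0.48, -0.0] rows 2
```

Call:
{"fn": "move_arm", "kwargs": {
  "commands": [
    [[-0.14,0.25,0.3,-0.003],[-0.14,0.25,0.6,-0.003],[-0.14,0.25,0.9,-0.003],[-0.14,0.25,0.9,-0.003]]
  ],
  "claw": 40
}}

```text
time: 13.68
tool_pos: [492.5, 299.2, 234.4]
tcp_rot: [0.165, 0.986, -0.004, -0.003]
wrist_force: [-0.7, -2.2, -0.8]
gripper_width: 40.0
gripper_force: 0.0
```

```bash
python3 - <<'E'
from h import *
auto([((495,301,192),161)],12)
E
```

```text
t 13.68 [492.5 299.2 234.4] 161.05 [-0.7 -2.2 -0.8] 40.0
[-0.018, 0.025, 0.424, 0.0] rows 4
```

Call:
{"fn": "move_arm", "kwargs": {
  "commands": [
    [[0,0,0.2,0],[0,0,0.38,0],[0,0,0.48,0],[0,0,0.48,0],[0,0,0.48,0]]
  ]
}}

```text
time: 14.1
tool_pos: [492.7, 303.0, 192.8]
tcp_rot: [0.163, 0.987, 0.0, 0.001]
wrist_force: [0.4, 0.7, 0.4]
gripper_width: 40.2
gripper_force: 0.0
```

Call:
{"fn": "move_arm", "kwargs": {
  "commands": [
    [[0,0,0,0],[0,0,0,0],[0,0,0,0],[0,0,0,0],[0,0,0,0]]
  ],
  "claw": 0,
  "newtons": 40
}}

```text
time: 14.52
tool_pos: [492.2, 303.8, 193.3]
tcp_rot: [0.162, 0.987, 0.0, 0.001]
wrist_force: [-0.9, -2.5, 5.6]
gripper_width: 9.1
gripper_force: 42.8
```

Call:
{"fn": "move_arm", "kwargs": {
  "commands": [
    [[0,0,0,0],[0,0,-0.05,0],[0,0,-0.15,0],[0,0,-0.15,0]]
  ]
}}

```text
time: 14.85
tool_pos: [491.9, 304.3, 208.6]
tcp_rot: [0.162, 0.987, 0.001, 0.001]
wrist_force: [0.5, 0.9, -1.7]
gripper_width: 9.1
gripper_force: 41.9
```

Call:
{"fn": "move_arm", "kwargs": {
  "commands": [
    [[0,0,-0.3,0],[0,0,-0.6,0],[0,0,-0.9,0],[0,0,-0.95,0],[0,0,-0.95,0]]
  ]
}}

```text
time: 15.27
tool_pos: [491.9, 304.6, 304.4]
tcp_rot: [0.162, 0.987, 0.002, 0.002]
wrist_force: [0.2, -0.2, -3.1]
gripper_width: 8.9
gripper_force: 41.8
```

```bash
cat > held.py <<'E'
from ang import *
def corners(p,phi,dy,dx=0,zo=193.):
    # filter origin: grip (-30,dy) under TCP; filter yaw=phi-90
    a=np.radians(phi-90); c,s=np.cos(a),np.sin(a); gx,gy=-30-dx,dy
    o=(p[0]-(c*gx-s*gy),p[1]-(s*gx+c*gy),a)
    P=Ft.T(o,[[60,75,14],[60,-75,14],[-60,-75,14],[-60,75,14]]); P[:,2]+=p[2]-zo; return o,P
E
python3 - <<'E'
from held import *
p,phi,s=state(); print(p,phi,s["wrist_force"].round(1),s["torque"].round(2))
im=cv2.cvtColor(get_image("wrist"),cv2.COLOR_RGB2GRAY); cv2.imwrite("pics/w6.png",im)
for dy in(0,3.6): print(dy,wproj(corners(p,phi,dy)[1],p,s["tcp_rot"]).round(1).tolist())
for c in(330,380,410): print("c",c,im[60:130:2,c].tolist(),im[270:360:2,c].tolist())
for r in(110,150,200): print("r",r,im[r,270:320:2].tolist(),im[r,420:500:2].tolist())
E
```

```text
[491.93435176 304.6307966  304.39125495] 161.39193950274026 [ 0.2 -0.2 -3.1] [-0.03  0.01  0.01]
0 [[487.2, 125.1], [443.2, 343.4], [272.9, 350.6], [253.8, 118.0]]
3.6 [[486.6, 131.8], [442.1, 346.8], [273.3, 354.1], [254.0, 125.4]]
c 330 [164, 162, 163, 165, 166, 165, 165, 164, 165, 164, 164, 166, 163, 164, 166, 164, 164, 166, 166, 164, 165, 165, 166, 166, 164, 165, 166, 166, 164, 166, 166, 165, 166, 159, 194] [58, 53, 53, 54, 51, 51, 53, 54, 50, 49, 53, 42, 43, 46, 42, 44, 48, 42, 37, 46, 38, 35, 40, 35, 35, 31, 35, 32, 68, 74, 68, 163, 182, 131, 65, 183, 101, 203, 101, 109, 110, 113, 14, 36, 29]
c 380 [166, 164, 164, 165, 165, 166, 165, 164, 166, 163, 165, 165, 165, 165, 164, 165, 165, 165, 165, 166, 165, 164, 164, 163, 163, 164, 166, 166, 165, 166, 164, 164, 164, 158, 179] [186, 181, 181, 180, 180, 180, 180, 178, 179, 178, 181, 180, 182, 182, 181, 164, 37, 40, 40, 35, 38, 37, 51, 45, 47, 46, 50, 40, 43, 44, 46, 44, 44, 46, 46, 45, 46, 39, 38, 38, 36, 41, 38, 39, 42]
c 410 [160, 161, 160, 160, 161, 160, 162, 162, 161, 162, 161, 161, 162, 160, 163, 162, 162, 160, 162, 163, 162, 163
[... 530 characters left out ...]
 159, 157, 162, 160, 160, 160, 160, 159, 159, 162, 161]
r 150 [183, 183, 181, 184, 185, 163, 108, 104, 107, 105, 101, 119, 114, 119, 112, 103, 103, 102, 103, 98, 103, 99, 100, 133, 114] [158, 160, 162, 166, 169, 172, 174, 176, 179, 182, 182, 183, 180, 181, 181, 181, 180, 179, 182, 182, 180, 180, 179, 181, 179, 180, 195, 184, 184, 183, 188, 191, 181, 162, 164, 165, 163, 164, 162, 165]
r 200 [184, 181, 182, 181, 182, 182, 185, 125, 88, 76, 75, 130, 184, 182, 182, 98, 90, 85, 163, 189, 183, 188, 187, 186, 187] [87, 90, 66, 80, 161, 183, 184, 145, 87, 89, 91, 69, 74, 86, 127, 184, 183, 107, 74, 86, 83, 130, 169, 178, 176, 182, 180, 181, 181, 181, 161, 163, 163, 163, 162, 163, 164, 163, 163, 164]
```

```bash
python3 - <<'E'
from held import *
from scipy.optimize import least_squares
p,phi,s=state(); p=np.array([491.93,304.63,304.39])
im=cv2.imread("pics/w6.png",0)
obs=[('v',330,126.5),('v',380,126.5),('u',150,486),('u',200,479.5)]
def edge(x):
    dy,dx=x; o,P=corners(p,phi,dy,dx); t=np.linspace(0,1,200)[:,None]
    top=wproj(P[3]+(P[0]-P[3])*t,p,s["tcp_rot"]); rt=wproj(P[0]+(P[1]-P[0])*t,p,s["tcp_rot"])
    return [np.interp(330,top[:,0],top[:,1])-126.5,np.interp(380,top[:,0],top[:,1])-126.5,np.interp(150,rt[:,1],rt[:,0])-486,np.interp(200,rt[:,1],rt[:,0])-479.5]
print(edge([0,0]),edge([3.6,0])); r=least_squares(edge,[2,0]); print(r.x,r.fun)
E
```

```text
[np.float64(-8.900288513991526), np.float64(-7.855168905649975), np.float64(0.052491239755454444), np.float64(-0.24746721880319456)] [np.float64(-1.4338067123888436), np.float64(-0.47986890562008), np.float64(0.05243864091642081), np.float64(-0.24732939921989328)]
[4.0666593 0.0626783] [-0.4680975   0.474006    0.14909468 -0.15415698]
```

The held filter is measured: the grip sits 4 mm off-centre along the bar, with no skew. Next I'll carry it over the seat.

```bash
python3 - <<'E'
from h import *
auto([((*ext(-34,4),335),92.2)],24,lim=75)
E
```

```text
t 15.32 [491.6 303.7 302.2] 161.38 [-0.  -0.3 -2.4] 8.7
[-0.325, -0.656, -0.082, 0.096] rows 4
[-0.505, -0.53, -0.082, 0.096] rows 4
[-0.639, -0.356, -0.082, 0.096] rows 4
[-0.716, -0.149, -0.082, 0.096] rows 4
```

Call:
{"fn": "move_arm", "kwargs": {
  "commands": [
    [[-0.08,-0.16,-0.1,0.024],[-0.16,-0.33,-0.2,0.048],[-0.24,-0.49,-0.2,0.072],[-0.325,-0.656,-0.2,0.096]]
  ]
}}

```text
time: 15.65
tool_pos: [501.0, 229.9, 320.0]
tcp_rot: [0.31, 0.951, -0.001, -0.001]
wrist_force: [-0.5, 0.1, -1.6]
gripper_width: 8.7
gripper_force: 41.8
```

Call:
{"fn": "move_arm", "kwargs": {
  "commands": [
    [[-0.13,-0.13,-0.03,0.024],[-0.25,-0.26,-0.06,0.048],[-0.38,-0.4,-0.1,0.072],[-0.505,-0.53,-0.13,0.096]]
  ]
}}

```text
time: 15.98
tool_pos: [510.7, 156.7, 332.5]
tcp_rot: [0.449, 0.893, -0.002, -0.002]
wrist_force: [0.3, 0.4, -1.2]
gripper_width: 8.7
gripper_force: 41.8
```

Call:
{"fn": "move_arm", "kwargs": {
  "commands": [
    [[-0.16,-0.09,0,0.024],[-0.32,-0.18,0,0.048],[-0.48,-0.27,0,0.072],[-0.64,-0.356,0,0.096]]
  ]
}}

```text
time: 16.32
tool_pos: [520.3, 84.3, 332.3]
tcp_rot: [0.578, 0.816, -0.002, -0.002]
wrist_force: [0.5, 0.6, -1.6]
gripper_width: 8.8
gripper_force: 41.8
```

Call:
{"fn": "move_arm", "kwargs": {
  "commands": [
    [[-0.18,-0.04,0,0.024],[-0.36,-0.07,0,0.048],[-0.54,-0.11,0,0.072],[-0.716,-0.15,0,0.096],[-0.716,-0.15,0,0.096]]
  ]
}}

```text
time: 16.73
tool_pos: [530.8, 7.6, 331.9]
tcp_rot: [0.696, 0.718, -0.003, -0.0]
wrist_force: [1.1, -1.4, -2.4]
gripper_width: 8.9
gripper_force: 41.8
```

Call:
{"fn": "move_arm", "kwargs": {
  "commands": [
    [[0,0,0,0],[0,0,0,0],[0,0,0,0]]
  ]
}}

```text
time: 16.98
tool_pos: [530.5, 14.9, 334.0]
tcp_rot: [0.692, 0.722, -0.0, -0.001]
wrist_force: [0.6, 0.7, -2.1]
gripper_width: 9.2
gripper_force: 41.8
```

```bash
python3 - <<'E'
from held import *
auto([((*ext(-34,4),280),92.2),((*ext(-34,4),229),92.2)],15)
p,phi,s=state(); im=get_image("wrist")[:,:,::-1]; cv2.imwrite("pics/w7.png",cv2.resize(im,None,fx=1.25,fy=1.25))
L=[(-118,108,78),(-118,-108,78),(108,108,88),(-118,108,0)]
print(wproj([(*ext(a,b),c) for a,b,c in L],p,s["tcp_rot"]).round(1).tolist())
S=[(-68,79,54),(60,79,54),(-68,-79,54),(-103,15,70),(-103,-15,70)]
print("seat",wproj([(*ext(a,b),c) for a,b,c in S],p,s["tcp_rot"]).round(1).tolist())
E
```

```text
t 16.98 [530.5  14.9 334. ] 92.43 [ 0.6  0.7 -2.1] 9.2
[-0.012, 0.004, 0.54, 0.001] rows 4
[0.0, 0.0, 0.51, -0.0] rows 4
[[207.6, 78.7], [232.7, 318.1], [505.2, 88.8], [234.9, 82.6]]
seat [[278.1, 112.4], [433.4, 116.6], [284.4, 282.3], [235.2, 194.5], [238.3, 228.3]]
```

View pics/w7.png

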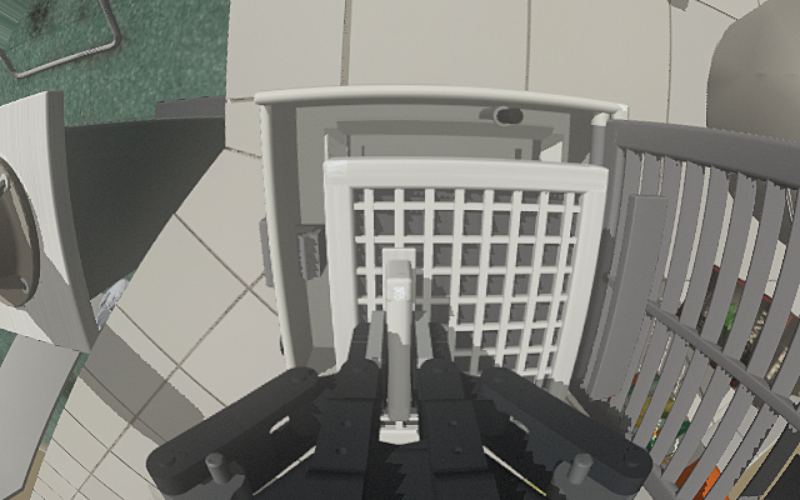

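The view (1.25×) shows the filter held over the open extractor with its grip towards the tab. The front-left wall corner is at (256,95), rear-left at (625,105), the tab at about (265,220–287) and the catch at about (300,226–278). I'll refine the seat position with these.

```bash
python3 - <<'E'
from held import *
from scipy.optimize import least_squares
p,phi,s=state(); q=s["tcp_rot"]
im=cv2.imread("pics/w7.png",0)
P=[(-118,108,78),(108,108,88),(-130,25,62),(-130,-25,62),(-103,15,70),(-103,-15,70),(90,97,80)]
U=np.array([(256,95),(625,105),(262,220),(268,287),(300,226),(303,278),(612,122)])/1.25
for sel in([0,1],[0,1,2,3,4,5],[0,1,2,3,4,5,6]):
    f=lambda x:(wproj(Ft.T(x,np.array(P)[sel]),p,q)-U[sel]).ravel()
    r=least_squares(f,[565,11,.038],loss="soft_l1"); print(r.x.round(2),np.degrees(r.x[2]).round(2),r.fun.round(1))
for yb in(0,4): # filter top-left edge check
    print(wproj(corners(p,phi,4.07)[1],p,q).round(1).tolist())
    break
E
```

```text
[5.6243e+02 1.3740e+01 4.0000e-02] 2.45 [-1.1  0.   1.9  0. ]
[5.6751e+02 1.5580e+01 4.0000e-02] 2.49 [ 5.1 -2.6  7.1 -1.2 -0.9 -0.2  0.7  0.7 -2.3  8.9 -1.6  1.5]
[5.681e+02 1.510e+01 4.000e-02] 2.18 [ 6.5 -2.9  8.2  0.4 -0.2 -0.5  1.1  0.5 -1.6  8.8 -1.1  1.5 -5.8 -2.6]
[[489.1, 134.9], [444.0, 348.8], [275.8, 355.8], [257.6, 128.3]]
```

```bash
sed -i 's/^EX,EY,EA.*/EX,EY,EA=565.,13.3,np.radians(2.35)/' h.py; python3 - <<'E'
from h import *
auto([((*ext(-34,4),260),92.35),((*ext(-34,4),229),92.35)],15)
E
```

```text
t 17.03 [530.6  14.9 334.2] 92.44 [ 0.5  0.5 -1.4] 9.1
[0.01, 0.003, 0.742, 0.0] rows 5
[0.0, 0.0, 0.31, -0.0] rows 3
```

Call:
{"fn": "move_arm", "kwargs": {
  "commands": [
    [[0.01,0,0.2,0],[0.01,0,0.4,0],[0.01,0,0.6,0],[0.01,0,0.74,0],[0.01,0,0.74,0]]
  ]
}}

```text
time: 17.45
tool_pos: [529.1, 15.0, 257.5]
tcp_rot: [0.692, 0.722, -0.002, -0.003]
wrist_force: [-0.5, 0.3, -0.8]
gripper_width: 8.7
gripper_force: 41.8
```

Call:
{"fn": "move_arm", "kwargs": {
  "commands": [
    [[0,0,0.03,0],[0,0,0.06,0],[0,0,0.1,0],[0,0,0.13,0],[0,0,0.13,0]]
  ]
}}

```text
time: 17.87
tool_pos: [530.9, 14.3, 247.6]
tcp_rot: [0.693, 0.721, -0.0, -0.0]
wrist_force: [-0.4, -0.1, -1.1]
gripper_width: 8.7
gripper_force: 41.8
```

Call:
{"fn": "move_arm", "kwargs": {
  "commands": [
    [[0,0,0.03,0],[0,0,0.06,0],[0,0,0.09,0],[0,0,0.09,0]]
  ]
}}

```text
time: 18.2
tool_pos: [530.6, 14.2, 238.0]
tcp_rot: [0.693, 0.721, -0.001, -0.0]
wrist_force: [-0.1, -0.1, -1.7]
gripper_width: 9.0
gripper_force: 41.8
```

Call:
{"fn": "move_arm", "kwargs": {
  "commands": [
    [[0,0,0.02,0],[0,0,0.04,0],[0,0,0.06,0],[0,0,0.06,0],[0,0,0.06,0]]
  ]
}}

```text
time: 18.62
tool_pos: [530.9, 14.4, 232.5]
tcp_rot: [0.693, 0.721, -0.0, -0.0]
wrist_force: [-0.5, -0.3, -1.3]
gripper_width: 8.7
gripper_force: 41.8
```

Call:
{"fn": "move_arm", "kwargs": {
  "commands": [
    [[0,0,0.015,0],[0,0,0.03,0],[0,0,0.03,0],[0,0,0.03,0]]
  ]
}}

```text
time: 18.95
tool_pos: [530.9, 14.4, 229.6]
tcp_rot: [0.693, 0.721, -0.0, -0.0]
wrist_force: [0.3, -0.3, -1.8]
gripper_width: 9.1
gripper_force: 41.8
```

Call:
{"fn": "move_arm", "kwargs": {
  "commands": [
    [[0,0,0.01,0],[0,0,0.01,0],[0,0,0.01,0]]
  ]
}}

```text
time: 19.2
tool_pos: [531.0, 14.5, 229.2]
tcp_rot: [0.693, 0.721, 0.0, 0.0]
wrist_force: [-1.1, -0.7, 3.1]
gripper_width: 9.2
gripper_force: 42.5
```

Call:
{"fn": "move_arm", "kwargs": {
  "commands": [
    [[0,0,0,0],[0,0,0,0],[0,0,0,0],[0,0,0,0]]
  ],
  "claw": 30
}}

```text
time: 19.53
tool_pos: [531.0, 14.3, 228.6]
tcp_rot: [0.693, 0.721, 0.0, 0.0]
wrist_force: [0.2, 0.0, 0.5]
gripper_width: 30.0
gripper_force: 0.0
```

Call:
{"fn": "move_arm", "kwargs": {
  "commands": [
    [[0,0,-0.1,0],[0,0,-0.3,0],[0,0,-0.6,0],[0,0,-0.9,0],[0,0,-0.9,0]]
  ]
}}

```text
time: 19.95
tool_pos: [533.3, 15.6, 325.5]
tcp_rot: [0.693, 0.721, 0.005, 0.004]
wrist_force: [0.6, 0.9, 0.4]
gripper_width: 30.3
gripper_force: 0.0
```

```bash
python3 - <<'E'
from held import *
p,phi,s=state(); print(p,phi,s["wrist_force"].round(1),s["gripper_width"])
im=cv2.cvtColor(get_image("wrist"),cv2.COLOR_RGB2GRAY); cv2.imwrite("pics/w8.png",im)
# filter expected at TCP place (531,14.5), phi 92.3, top z=50
o,P=corners([531,14.5,229],92.3,4.07); print("seated origin in ext frame",o)
P=P.copy(); U=wproj(P,p,s["tcp_rot"]); print(U.round(1).tolist())
for r in(130,150,170): print("r",r,im[r,255:330:2].tolist(),im[r,400:470:2].tolist())
for c in(330,380,400): print("c",c,im[80:140:2,c].tolist())
c,si=np.cos(EA),np.sin(EA); d=np.array(o[:2])-[EX,EY]; print(c*d[0]+si*d[1],-si*d[0]+c*d[1])
t=get_image("top"); print(t[150:166,334:338:3,0].T)
E
```

```text
[533.33216581  15.57107564 325.50003745] 92.27675587264585 [0.6 0.9 0.4] 30.284493711072784
seated origin in ext frame (np.float64(561.139168249041), np.float64(11.637232587860996), np.float64(0.04014257279586953))
[[422.2, 119.9], [405.7, 278.8], [281.2, 281.4], [273.5, 117.5]]
r 130 [132, 132, 128, 131, 129, 127, 139, 93, 142, 130, 201, 218, 213, 214, 207, 200, 195, 197, 198, 195, 193, 190, 193, 197, 192, 194, 191, 190, 186, 188, 189, 188, 189, 188, 189, 186, 187, 188] [205, 203, 205, 204, 203, 203, 211, 199, 144, 140, 139, 91, 95, 87, 120, 149, 207, 200, 200, 200, 201, 201, 172, 135, 138, 84, 91, 94, 91, 90, 85, 141, 148, 154, 94]
r 150 [122, 127, 130, 132, 131, 130, 182, 88, 119, 134, 214, 205, 201, 205, 205, 204, 194, 115, 77, 72, 191, 212, 130, 74, 103, 102, 102, 118, 207, 199, 70, 86, 91, 107, 91, 190, 207, 147] [210, 76, 97, 166, 215, 204, 205, 204, 202, 199, 89, 156, 148, 202, 200, 201, 201, 201, 199, 202, 200, 203, 133, 136, 105, 92, 90, 120, 149, 151, 149, 149, 150, 105, 116]
r 170 [124, 131, 132, 128, 125, 130, 142, 96, 95, 138, 116, 211, 202, 205, 202, 204, 206, 140, 78,
[... 189 characters left out ...]
1, 199, 130, 139, 122, 94, 91, 129, 149, 150, 149, 147, 152, 103, 114, 129]
c 330 [95, 90, 141, 138, 136, 139, 140, 136, 121, 115, 114, 113, 113, 111, 129, 138, 139, 137, 123, 133, 137, 206, 201, 199, 198, 189, 79, 86, 85, 87]
c 380 [97, 96, 102, 125, 102, 101, 99, 99, 139, 114, 114, 114, 113, 113, 110, 139, 139, 137, 140, 127, 138, 137, 137, 205, 200, 201, 124, 79, 95, 92]
c 400 [109, 96, 97, 103, 71, 72, 72, 66, 65, 96, 130, 114, 114, 115, 112, 133, 139, 137, 137, 121, 137, 132, 208, 207, 200, 205, 159, 214, 207, 208]
-3.9257644452145537 -1.5030604767520956
[[163 164 163 162 160  98 111  99 116 107  94  83  79  80  81  77]
 [161 162 161 163 161 103 114  93  87  83  86  89 108 110 109  91]]
```

The filter dropped to exactly the expected height, 229, without side force, and its edges lie where predicted, so it is seated flat. Now for closing: straddle the grille's edge from above.

```bash
python3 - <<'E'
from h import *
auto([((560,-10,474),92.3),((*ext(140,-45),474),92.3),((*ext(140,-45),416),92.3),((*ext(-15,-45),416),92.3)],33)
E
```

```text
t 20.05 [531.5  14.7 320.7] 92.26 [-0.1 -0.5 -0.6] 29.9
[-0.129, 0.137, -0.766, -0.0] rows 3
[-0.129, 0.137, -0.766, -0.0] rows 3
[-0.109, 0.73, -0.0, -0.0] rows 3
[-0.109, 0.73, -0.0, -0.0] rows 3
[0.0, 0.0, 0.58, -0.0] rows 2
[-0.001, -0.775, -0.0, -0.0] rows 3
[-0.001, -0.775, -0.0, -0.0] rows 3
```

Call:
{"fn": "move_arm", "kwargs": {
  "commands": [
    [[-0.13,0.14,-0.3,0],[-0.13,0.14,-0.6,0],[-0.13,0.14,-0.78,0],[-0.13,0.14,-0.78,0]]
  ],
  "claw": 85
}}

```text
time: 20.38
tool_pos: [546.5, 2.2, 399.9]
tcp_rot: [0.693, 0.721, 0.002, 0.002]
wrist_force: [-0.3, 0.5, 0.5]
gripper_width: 76.6
gripper_force: 0.0
```

Call:
{"fn": "move_arm", "kwargs": {
  "commands": [
    [[-0.13,0.14,-0.3,0],[-0.13,0.14,-0.6,0],[-0.13,0.14,-0.78,0],[-0.13,0.14,-0.78,0],[-0.13,0.14,-0.78,0]]
  ]
}}

```text
time: 20.8
tool_pos: [559.9, -10.3, 474.1]
tcp_rot: [0.693, 0.721, -0.0, -0.0]
wrist_force: [0.0, 0.8, -0.5]
gripper_width: 85.0
gripper_force: 0.0
```

Call:
{"fn": "move_arm", "kwargs": {
  "commands": [
    [[-0.11,0.3,0,0],[-0.11,0.6,0,0],[-0.11,0.73,0,0],[-0.11,0.73,0,0]]
  ]
}}

```text
time: 21.13
tool_pos: [635.2, -19.0, 469.9]
tcp_rot: [0.693, 0.721, -0.002, -0.002]
wrist_force: [-0.7, 0.1, -0.9]
gripper_width: 84.8
gripper_force: 0.0
```

Call:
{"fn": "move_arm", "kwargs": {
  "commands": [
    [[-0.11,0.3,0,0],[-0.11,0.6,0,0],[-0.11,0.73,0,0],[-0.11,0.73,0,0],[-0.11,0.73,0,0]]
  ]
}}

```text
time: 21.55
tool_pos: [706.5, -26.0, 472.4]
tcp_rot: [0.692, 0.721, -0.002, -0.002]
wrist_force: [-0.3, -0.1, 0.0]
gripper_width: 85.1
gripper_force: 0.0
```

```bash
python3 - <<'E'
from h import *
auto([((*ext(140,-45),416),92.3),((*ext(-15,-45),416),92.3)],33)
E
```

```text
t 21.55 [706.5 -26.  472.4] 92.35 [-0.3 -0.1  0. ] 85.1
[0.001, 0.003, 0.564, 0.0] rows 2
[-0.001, -0.775, -0.0, -0.0] rows 3
[-0.001, -0.775, -0.0, -0.0] rows 3
```

Call:
{"fn": "move_arm", "kwargs": {
  "commands": [
    [[0,0,0.25,0],[0,0,0.5,0],[0,0,0.57,0],[0,0,0.57,0]]
  ]
}}

```text
time: 21.88
tool_pos: [705.1, -27.2, 415.2]
tcp_rot: [0.693, 0.721, -0.003, -0.002]
wrist_force: [1.2, 0.3, 0.7]
gripper_width: 85.1
gripper_force: 0.0
```

Call:
{"fn": "move_arm", "kwargs": {
  "commands": [
    [[0,-0.15,0,0],[0,-0.3,0,0],[0,-0.45,0,0],[0,-0.6,0,0],[0,-0.72,0,0]]
  ]
}}

```text
time: 22.3
tool_pos: [633.6, -29.3, 420.4]
tcp_rot: [0.693, 0.721, 0.001, 0.001]
wrist_force: [0.9, 0.1, 0.0]
gripper_width: 84.9
gripper_force: 0.2
```

Call:
{"fn": "move_arm", "kwargs": {
  "commands": [
    [[0,-0.12,0,0],[0,-0.24,0,0],[0,-0.36,0,0],[0,-0.48,0,0]]
  ]
}}

```text
time: 22.63
tool_pos: [585.9, -31.2, 420.0]
tcp_rot: [0.693, 0.721, 0.001, 0.002]
wrist_force: [0.2, -0.3, -1.0]
gripper_width: 85.4
gripper_force: 0.2
```

Call:
{"fn": "move_arm", "kwargs": {
  "commands": [
    [[0,-0.12,0,0],[0,-0.24,0,0],[0,-0.36,0,0],[0,-0.46,0,0]]
  ]
}}

```text
time: 22.97
tool_pos: [539.7, -32.8, 419.9]
tcp_rot: [0.693, 0.721, 0.0, 0.001]
wrist_force: [0.0, 0.1, 0.2]
gripper_width: 84.8
gripper_force: 0.0
```

Call:
{"fn": "move_arm", "kwargs": {
  "commands": [
    [[0,0,-0.4,0],[0,0,-0.8,0],[0,0,-0.8,0]]
  ],
  "claw": 0
}}

```text
time: 23.22
tool_pos: [540.7, -31.7, 507.0]
tcp_rot: [0.693, 0.721, 0.005, 0.006]
wrist_force: [1.9, 1.2, 1.1]
gripper_width: 51.2
gripper_force: 0.0
```

Call:
{"fn": "move_arm", "kwargs": {
  "commands": [
    [[0,-0.4,0,0],[0,-0.8,0,0],[0,-0.95,0,0],[0,-0.95,0,0],[0,-0.95,0,0]]
  ]
}}

```text
time: 23.63
tool_pos: [445.3, -36.4, 499.6]
tcp_rot: [0.693, 0.721, 0.0, 0.003]
wrist_force: [0.1, 0.4, 0.5]
gripper_width: 0.4
gripper_force: 0.0
```

```bash
python3 - <<'E'
from ang import *
auto([((*ext(-106,0),400),92.35),((*ext(-106,0),320),92.35)],33)
import time
im=get_image("top"); 
for th in(.22,.6,1.0,1.2,1.72): print(th,Ft.proj("top",[(*ext(90-212*np.cos(th),97),80+212*np.sin(th))]).round(1).tolist())
print(im[150:264:3,334:338:3,0].T)
E
```

```text
t 23.63 [445.3 -36.4 499.6] 92.23 [0.1 0.4 0.5] 0.4
[0.224, 0.078, 0.498, -0.0] rows 2
[0.224, 0.078, 0.498, -0.0] rows 2
[0.0, 0.0, 0.8, -0.0] rows 3
0.22 [[331.4, 243.8]]
0.6 [[331.6, 230.9]]
1.0 [[331.4, 208.0]]
1.2 [[331.2, 194.1]]
1.72 [[330.1, 157.1]]
[[162 161 161 160 162 161 162 158 160 104 179  84  76  67  76  75  75  82
   71  72  75  76  75  78  75  79  91  82 117 119 116  96 135 168 169 169
  168 171]
 [162 161 158 160 158 161 159 161 105 100 181  86  93  63 158  64 140 134
   51  78  96  88  90  53  94  54  75  76 111 118 116 100 135 168 170 170
  167 168]]
```

Call:
{"fn": "move_arm", "kwargs": {
  "commands": [
    [[0.22,0.08,0.25,0],[0.22,0.08,0.5,0],[0.22,0.08,0.5,0],[0.22,0.08,0.5,0]]
  ]
}}

```text
time: 24.02
tool_pos: [453.5, -14.9, 447.3]
tcp_rot: [0.693, 0.721, -0.0, -0.001]
wrist_force: [0.1, 0.3, 0.1]
gripper_width: -0.3
gripper_force: 0.0
```

Call:
{"fn": "move_arm", "kwargs": {
  "commands": [
    [[0.22,0.08,0.25,0],[0.22,0.08,0.5,0],[0.22,0.08,0.5,0],[0.22,0.08,0.5,0],[0.22,0.08,0.5,0]]
  ]
}}

```text
time: 24.43
tool_pos: [461.3, 6.7, 399.7]
tcp_rot: [0.694, 0.72, 0.001, 0.001]
wrist_force: [0.6, 0.7, 0.4]
gripper_width: 0.2
gripper_force: 0.0
```

Call:
{"fn": "move_arm", "kwargs": {
  "commands": [
    [[0,0,0,0],[0,0,0,0],[0,0,0,0],[0,0,0,0],[0,0,0,0]]
  ]
}}

```text
time: 24.85
tool_pos: [460.2, 7.5, 398.1]
tcp_rot: [0.693, 0.721, 0.0, 0.0]
wrist_force: [-0.5, -0.5, -0.2]
gripper_width: -0.2
gripper_force: 0.0
```

```bash
python3 - <<'E'
from ang import *
auto([((*ext(-106,0),318),92.35),((*ext(-106,0),259),92.35)],33)
im=get_image("top"); print(im[220:264:2,334:338:3,0].T)
E
```

```text
t 24.85 [460.2   7.5 398.1] 92.24 [-0.5 -0.5 -0.2] -0.2
[0.015, -0.01, 0.801, -0.001] rows 3
[0.0, 0.0, 0.59, -0.0] rows 2
[[ 91  92  97  95  95  95  92  94 101 102  91 103 176 137 168 168 169 169
  169 170 170 168]
 [ 98  62 106  61 112  84 132  98  94  97  97  95 181 135 168 169 169 167
  168 170 170 169]]
```

Call:
{"fn": "move_arm", "kwargs": {
  "commands": [
    [[0,0,0.3,0],[0,0,0.6,0],[0,0,0.8,0],[0,0,0.8,0]]
  ]
}}

```text
time: 25.23
tool_pos: [458.0, 6.9, 313.8]
tcp_rot: [0.693, 0.721, -0.003, -0.003]
wrist_force: [-0.8, 0.0, -0.3]
gripper_width: -0.2
gripper_force: 0.0
```

Call:
{"fn": "move_arm", "kwargs": {
  "commands": [
    [[0,0,0.08,0],[0,0,0.16,0],[0,0,0.24,0],[0,0,0.32,0],[0,0,0.4,0]]
  ]
}}

```text
time: 25.65
tool_pos: [460.3, 7.6, 277.6]
tcp_rot: [0.693, 0.721, 0.0, 0.0]
wrist_force: [-1.4, -0.0, 1.5]
gripper_width: 0.1
gripper_force: 0.8
```

Call:
{"fn": "move_arm", "kwargs": {
  "commands": [
    [[0,0,0.05,0],[0,0,0.1,0],[0,0,0.15,0],[0,0,0.18,0]]
  ]
}}

```text
time: 25.98
tool_pos: [460.0, 7.7, 259.4]
tcp_rot: [0.693, 0.721, -0.0, -0.0]
wrist_force: [-2.8, -0.2, 12.3]
gripper_width: -0.1
gripper_force: 7.0
```

Call:
{"fn": "move_arm", "kwargs": {
  "commands": [
    [[0,0,0.02,0],[0,0,0.03,0],[0,0,0.03,0],[0,0,0.03,0]]
  ]
}}

```text
time: 26.32
tool_pos: [460.2, 8.1, 259.1]
tcp_rot: [0.693, 0.721, -0.001, 0.001]
wrist_force: [-8.1, -0.2, 22.7]
gripper_width: -0.1
gripper_force: 11.3
```

Call:
{"fn": "move_arm", "kwargs": {
  "commands": [
    [[0,0,-0.2,0],[0,0,-0.5,0],[0,0,-0.8,0],[0,0,-0.8,0]]
  ]
}}

```text
time: 26.65
tool_pos: [462.7, 8.4, 341.8]
tcp_rot: [0.693, 0.721, 0.004, 0.005]
wrist_force: [0.6, 1.2, -0.9]
gripper_width: 0.0
gripper_force: 0.0
```

Call:
{"fn": "move_arm", "kwargs": {
  "commands": [
    [[0,-0.4,0,0],[0,-0.7,-0.3,0],[0,-0.7,-0.6,0],[0,-0.7,-0.6,0]]
  ]
}}

```text
time: 26.98
tool_pos: [390.5, 5.2, 400.2]
tcp_rot: [0.693, 0.721, 0.002, 0.004]
wrist_force: [1.2, 0.4, 1.1]
gripper_width: 0.1
gripper_force: 0.0
```

```bash
python3 - <<'E'
from ang import *
auto([],1)
im=get_image("scene").astype(int); old=cv2.imread("pics/scene0.png")[:,:,::-1].astype(int); d=np.abs(im-old).sum(2)
for r in range(170,216,4): print(r,d[r,325:415:5])
t=get_image("top").astype(int); ot=cv2.imread("pics/top0.png")[:,:,::-1].astype(int); e=np.abs(t-ot).sum(2)
for n,(u,v,w) in dict(salt=(267,170,10),oil=(453,160,18),bowl=(460,224,24),grille=(360,200,28),pot=(315,100,35)).items(): print(n,(e[v-w:v+w,u-w:u+w]>90).mean().round(3))
cv2.imwrite("pics/scene_end.png",im[:,:,::-1].astype(np.uint8))
E
```

```text
t 26.98 [390.5   5.2 400.2] 92.2 [1.2 0.4 1.1] 0.1
170 [16  6  7  5  6  7 13 15 16 13 10  3  1 10 10 10  8 14]
174 [14  4  5  9  4 12 12 14 17 22 17  6 14 21 10  9 10 14]
178 [13  7  3  2 15 11 13 17 14  3  8  9 17 11 12 14  6 14]
182 [12  7 19 18 22  9  0  7  2  7  2  3  8 14 10  7  6  4]
186 [ 14  31  14   6  12   9   7   6  11   2   7  10   5   7   3  14 189 186]
190 [ 15  12   8   6  11  12   9   6  12   4   9  13  11   3   6   4  16 188]
194 [13  9 13  5  7 11  6  9  2  6 41 62 10  7  5 62 11 18]
198 [14 12 16 17  9  4 23 34 37 26 28 16 79  8  5  5  2  6]
202 [ 14  12  19  15  19   6   3  46 150  17   7   7   3  12  15  12  15  21]
206 [10  3 11 14 16 12 13 30  4  2  4 10 13 11 12 20 12 17]
210 [13  8 10 11 15 22 14 31 19 12 17 16  9  8  7 13 10  1]
214 [17 17  9 13 15 17 16 17 13 11 16  6  7  4  7 13 13  5]
salt 0.0
oil 0.255
bowl 0.019
grille 0.099
pot 0.0
```

```bash
python3 - <<'E'
import cv2,numpy as np
a=cv2.imread("pics/scene0.png").astype(int);b=cv2.imread("pics/scene_end.png").astype(int);d=np.abs(a-b).sum(2)>60
for n,(u0,u1,v0,v1) in dict(oil=(403,424,124,184),bowl=(434,480,172,206),salt=(250,266,190,220)).items():print(n,d[v0:v1,u0:u1].mean().round(3))
e=cv2.Canny(b.astype(np.uint8)[124:184,395:432],60,150);f=cv2.Canny(a.astype(np.uint8)[124:184,395:432],60,150)
print("edge match",((e>0)&(cv2.dilate(f,np.ones((3,3)))>0)).sum()/(e>0).sum())
for k in range(128,184,6):print(k,a[k,395:432:4,1],b[k,395:432:4,1])
E
```

```text
oil 0.498
bowl 0.016
salt 0.0
edge match 0.7629179331306991
128 [146 146 146 145 126 180  95 144 146 146] [ 91  54  53  56  51  57  81 149 150 147]
134 [146 144 144 143 107 142 128 141 138 140] [ 60  52  52  54  52  66  70  93 145 144]
140 [141 138 141 112 150 149 148 136 138 137] [ 52  47  53  53  52  52  48  68 142 141]
146 [168 167 167 101 151 149 152 163 153 174] [172  77  54  52  55  48 116 167 157 179]
152 [167 167 167  91 143 139 134 167 158 173] [172 170 135  53 142 144 137 172 162 178]
158 [166 167 166 112 143 142 130 169 168 174] [172 172 142  55 147 144 132 173 173 180]
164 [134 150 124 165 177 176 134 168 161 170] [139 153 142 165 182 181 136 174 166 176]
170 [148 147 144 146 184 178 135 136 149 145] [152 152 150 150 188 183 139  85  87 138]
176 [149 149 144 152 175 167 121 150 123 147] [154 153 148 158 180 174 124  85  75 152]
182 [148 149 148 106 106 101 139 148 149 156] [152 154 154 104 106 101  85  85  84 161]
```

The bottle has not moved: its base matches the first picture and only the gripper hides its top. The grille is shut, so I'll hand in.

```bash
python3 -c "
from bench import ticket
print(ticket.sign_off())"
```

```text
the job is handed in; nothing more can be done
None
```

The filter lies flat in its seat with the grip towards the tab, and the grille is pressed home and stayed shut once I let go. The bowl, salt shaker and oil bottle show no sign of having moved, and I handed the job in at about 27 s.

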